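# Free a seized clamp knob and unload the bracket

## Robot

A 7-joint arm with a two-finger parallel gripper is mounted at the origin on the work surface. World frame = base frame: x ahead of the robot, y to its left, z up, the work surface at z = 0. Lengths are in mm, angles in rad, forces in N, time in s.
With the tool pointing down it reaches from about 400 to 875 mm from the base axis. Payload 4.4 kg.
Tool frame: the origin (TCP) lies midway between the tips of the shut fingers; the grasp point (between the pads) lies 19 mm behind it; x points along the fingers, y is the direction in which the jaws open and shut, and the axes are right-handed (so a half turn about x gives the same grasp; the last joint's range is limited). The gripper opens to 85 mm and grips with 20 to 120 N. Pads are 22 mm wide; open, the fingers measure 114 mm over their backs; the gripper's body (76 mm by 85 mm) begins 54 mm behind the grasp point. The pads swing forward as they close: fully open they stand 13 mm farther back than shut.
Start: joints at [-1.402, 0.628, 0.038, 1.517, -0.027, 0.996, -0.02], TCP at [151.196, 632.185, 231.313] pointing down, gripper open.
Joint ranges: [-3.06, 3.06], [-0.37, 2.12], [-1.25, 1.32], [0.18, 2.47], [-1.1, 4.24], [0.23, 1.98], [-2.94, 2.94]. Speed limits (rad/s): [2.57, 2.57, 3.14, 3.14, 3.14, 3.14, 3.14].

## Interface

Orientations are given as [roll, pitch, yaw] about the fixed x, y, z axes, in that order (R = Rz(yaw) Ry(pitch) Rx(roll)).
In Python, from cell import ctrl gives the robot as it stands.
- The arm moves only by the tool arm_command, never from a script. Its argument "series" is a list of rows, each a list of 7 numbers: the opening, from 0 (shut) to 1 (fully open), then the shift along the world's x, y, z in cm, then the turn, a rotation vector about the world's x, y, z in degrees. In form: [[claw, x, y, z, rx, ry, rz], ...]. A call has 1 to 20 rows; each row shifts and turns the commanded pose from where the row before left it; what a row does not reach is not made up. A row lasts 1/12 s, in which the tool goes at most 41.7 mm and 7.16 degrees, less where a joint would pass 70% of its speed; a pose out of reach is approached as far as the arm can. A call with a gripper value outside its range is refused whole. The fingers move at their own pace and stop on an object; the grip force is fixed at half the most. Time passes only in rows, so rows that do not move let the fingers close. It gives the time, the measured TCP pose, the force and the opening at its end, in the units of the state.
- ctrl.read_state(): the state, without advancing time (a new reading comes with each control period).
- ctrl.get_image(name): name is "scene" or "top"; returns the picture (384x512x3 uint8, blue, green, red); there is no depth.
- ctrl.calibration(name): a dict with "fovy" (degrees; the focal length in pixels is half the picture's height over the tangent of half this angle, whatever the lens; pixels are square), "cx", "cy" (the principal point, pixels), "cam_to_world" (4x4, takes a point from camera to world coordinates). Camera axes: x right, y up, looking along -z (the intrinsics and any distortion apply to the point x, -y, -z); pixel columns grow to the right and rows downward; lengths in mm; the calibration is good to about 2 mm. A picture is of the moment at which its call begins. calibration takes no time and is no camera call.
- ctrl.finish_job(): hands the job in, once; it reports no verdict.
Trained networks look in the newest picture that a camera, given by its name, has taken for a name from the list of things; names that differ only in an ending like _2 or _b are one class to them, and where a whole thing is asked for, a point or a joint stands for the part that bears it (a point fixed in the world has none). Each returns a list of dicts, best first, with "conf" (0 to 1); they miss things now and then, are a little off and sometimes report something else, mostly with a low value. They report only what shows in the picture. A call takes as long as a camera call. They do not tell look-alikes from the thing itself.
- ctrl.spot_in(label, camera): "centre" ([x, y, z] in mm, in world coordinates, good to about 4 mm: the middle of the surface that is visible of it).
The state is a dict: "clock": time; "qpos": joint angles; "qd": joint speeds; "tau": joint torques, N m; "eef_pos": TCP position; "tool_rot": TCP orientation; "force": force on the tool from outside, world axes, zero at the start; "torque": the same for the moment, N m; "width": finger opening in mm.
Only numpy, scipy, OpenCV 4.12 (cv2) and the standard library are available. Lean on these libraries where they do the work, as an engineer would, in place of code of your own. Each camera call takes 0.05 s, during which the arm holds its last target.

## Task

The angled clamp on the bench fixture has seized: break its black knob loose with a short firm anticlockwise twist, then keep unscrewing until the clamp is fully open. Only then lift the folded metal bracket straight out of the fixture and set it down gently, standing upright as it stood, in the wide empty bay of the wooden box, without letting it drop. Leave the tools and other things on the bench where they are.

Things in the scene. Friction and masses are not known exactly. Their poses are not given: they have to be found in the camera images.
- fixture: Clamping fixture fixed to the bench: dark steel plate 200 x 130 x 12 mm with a grey post and tilted round clamp head at its -x end and the bracket's nest at its +x end. Origin at bench level, 5 mm along +x from the plate's middle; z up. The box and the fixture stand one left and one right, either way round.
- nest (a point): Where the bracket's origin sits, on the plate's top, 45 mm along the fixture's +x; axes as the fixture. Two rails 9 mm high lie beside the bracket's tab (x -43 to -23 mm from here), an end fence 20 mm high beyond it (x 20 to 28 mm); about 2 mm of play. It lifts straight up.
- knob_grip (a point): Middle of the black round fluted knob: 44 mm across, 26 mm tall, its top 13 mm beyond this point; 73 mm along -x and 121 mm above the fixture's origin. z is its axis, pointing out of the free end, leaning 35 degrees from vertical to the fixture's -x; the frame turns with the knob. Below it a 10 mm long thin neck, then the 42 mm round clamp head on the same axis. The knob does not rise as it turns.
- knob (a joint): Knob angle, rad: 0 clamped and seized; grows anticlockwise seen from the free end (positive about its axis); hard stop at 2.7 = fully open. It first needs about 0.45 N m, easing off over the first 0.5 rad, then under 0.1 N m. A light grip slips; 25 to 50 N holds. It stays where left. It is more than one grasp can turn.
- foot (a point): Underside middle of the clamp foot, a steel pad 14 x 18 x 8 mm that at the start lies over the last 7 mm of the bracket's tab. It draws back along the knob's axis by 8 mm per rad, 22 mm in all, and is clear of the tab from about 2.4 rad. Axes: z is the knob's axis.
- bracket: Folded galvanised bracket, about 160 g, standing in the nest: upright box section 34 mm (its x) by 44 mm (its y) by 55 mm tall, open above, 3 mm walls, with a flat tab 30 x 36 x 4 mm at the bottom of its -x side, towards the clamp. Origin at the centre of the box section's underside; z up. Grip it from above across its y sides.
- crate: Low wooden box fixed to the bench, 156 mm (its x) by 212 mm (its y) by 45 mm tall, 8 mm walls and floor; origin at the centre of its underside. A partition leaves a wide empty bay on its -y side and a narrow bay full of steel straps on its +y side.
- bay (a point): Centre of the floor of the wide empty bay (140 mm along x by 138 mm along y inside, walls 37 mm above this point); axes as the wooden box.
- air_drill: Bystander, to be left alone: red pistol-shaped air drill lying on its side, 190 x 140 x 43 mm.
- screwdriver: Bystander, to be left alone: screwdriver 160 mm long, lying between the fixture and the crate, nearer the robot.
- rivet_jar: Bystander, to be left alone: closed jar, 48 mm across, 55 mm tall, between the fixture and the crate, further from the robot.
- wrench: Bystander, to be left alone: wrench 180 mm long, lying at the left.
- mallet: Bystander, to be left alone: hammer 240 mm long, lying at the right.
- channel: Bystander, to be left alone: U-shaped sheet-metal channel, 120 x 50 x 30 mm, at the far right.
Mind the look-alikes: they are no part of the job. Leave any yellow look-alike of the fixture alone. What is shaped like the bracket but orange is not meant.

How it is judged (in metres and radians):
On the way, in this order (a step that is already met when the one before it is completed fails the run):
1. the knob is broken loose (turned past 0.6 rad), the bracket still in its nest (value of joint knob above 0.6 rad and z of bracket in the frame of fixture below 0.02 m), for 0.05 s.
2. the clamp is fully open (knob past 2.45 rad), the bracket still in its nest (value of joint knob above 2.45 rad and z of bracket in the frame of fixture below 0.02 m), for 0.1 s.
3. the bracket is lifted out of the fixture, at least 30 mm above its nest (z of bracket in the frame of fixture above 0.042 m), for 0.05 s.
4. the bracket stands upright on the floor of the wide bay while still held by the fingers (set down, not dropped) (x of bracket in the frame of bay between -0.06 and 0.06 m and y of bracket in the frame of bay between -0.06 and 0.06 m and z of bracket in the frame of bay between -0.003 and 0.006 m and angle between bracket's own z axis and vertical below 0.12 rad and contact force between the fingers and bracket above 0.3 N), for 0.05 s.
At the end, for the whole second after the job is handed in: The bracket stands upright (within 0.12 rad) and at rest on the floor of the wide bay (its origin within 60 mm of the bay's centre along x and y, within 6 mm of the floor); the knob is still turned past 2.4 rad (x of bracket in the frame of bay between -0.06 and 0.06 m and y of bracket in the frame of bay between -0.06 and 0.06 m and z of bracket in the frame of bay between -0.003 and 0.006 m and angle between bracket's own z axis and vertical below 0.12 rad and linear speed of bracket below 0.02 m/s and angular speed of bracket below 0.2 rad/s and value of joint knob above 2.4 rad); the robot touches nothing.
It fails at once if one of the tools and other things on the bench is moved by more than 30 mm (distance of any of air_drill, screwdriver, rivet_jar, wrench, mallet, channel from where it was at the start of the episode above 0.03 m).
It also fails if it takes over 64 s, if anything falls off the work surface, if the arm or the gripper's body presses on something with over 40 N, if the wrist force passes 120 N, or if a joint passes its speed limit or range.

## Working session

There is one attempt and no reset: what is moved stays moved. The work goes in short steps, Python scripts to look and compute and a tool call to move; the robot and the scene stay as the last step left them, time stands still between calls to the robot, and variables do not carry over. Pictures are saved under pics/ and viewed, and the job is handed in when it is done.

Besides the shell and the picture viewer there is one more tool, called after "Emit:" as name(argument=value, ...) on one line, values as JSON. arm_command: Moves the arm, as the interface text tells. Its arguments: {"type":"object","properties":{"series":{"type":"array"}},"required":["series"]}

```bash
ls; mkdir -p pics; python3 - <<'E'
from cell import ctrl
import cv2, numpy as np
s=ctrl.read_state(); print({k:np.round(v,3).tolist() for k,v in s.items()})
for c in ["scene","top"]:
    im=ctrl.get_image(c); cv2.imwrite(f"pics/{c}0.png",im)
    k=ctrl.calibration(c); print(c,{a:(np.round(b,4).tolist()) if a!='lens' else b for a,b in k.items() if not isinstance(b,str)},k.keys())
for l in ["fixture","knob_grip","bracket","crate","screwdriver","rivet_jar","air_drill","wrench","mallet","channel"]:
  for c in ["top","scene"]:
    print(l,c,[(np.round(d['centre']).tolist(),round(d['conf'],2)) for d in ctrl.spot_in(l,c)])
print(ctrl.read_state()['clock'])
E
```

```text
pics
{'clock': 0.0, 'qpos': [-1.402, 0.629, 0.038, 1.518, -0.027, 0.996, -0.02], 'qd': [-0.001, 0.001, 0.0, 0.001, -0.001, 0.0, 0.001], 'tau': [-0.0, -56.34, 1.226, -19.344, 0.011, 0.01, 0.0], 'eef_pos': [151.023, 631.584, 230.39], 'tool_rot': [-1.566, 1.569, -1.8], 'force': [-0.138, 0.4, 0.581], 'torque': [0.04, 0.008, -0.072], 'width': 85.49}
scene {'fovy': 48.8542, 'cx': 254.4241, 'cy': 191.4883, 'cam_to_world': [[-0.4222, -0.7672, 0.4828, 1044.3654], [0.9065, -0.354, 0.2301, 270.285], [-0.0056, 0.5348, 0.8449, 1074.9547], [0.0, 0.0, 0.0, 1.0]]} dict_keys(['fovy', 'cx', 'cy', 'cam_to_world'])
top {'fovy': 52.6088, 'cx': 251.7184, 'cy': 188.8501, 'cam_to_world': [[-0.0225, 0.9964, -0.0813, 394.3282], [-0.9997, -0.023, -0.0048, -11.9883], [-0.0066, 0.0811, 0.9967, 1285.223], [0.0, 0.0, 0.0, 1.0]]} dict_keys(['fovy', 'cx', 'cy', 'cam_to_world'])
fixture top [([504.0, 189.0, 14.0], 0.89), ([192.0, 301.0, 15.0], 0.78)]
fixture scene [([500.0, 202.0, 15.0], 0.95), ([194.0, 310.0, 10.0], 0.61), ([457.0, 209.0, 133.0], 0.48)]
knob_grip top [([134.0, 315.0, 128.0], 0.6)]
knob_grip scene [(
[... 340 characters left out ...]
[360.0, -4.0, 19.0], 0.7)]
screwdriver scene [([364.0, -2.0, 23.0], 0.47), ([512.0, 195.0, 38.0], 0.37)]
rivet_jar top [([606.0, -12.0, 53.0], 0.59)]
rivet_jar scene [([620.0, -2.0, 51.0], 0.65), ([459.0, 208.0, 133.0], 0.32), ([524.0, 411.0, 7.0], 0.24)]
air_drill top [([800.0, -34.0, 32.0], 0.9), ([510.0, -195.0, 8.0], 0.41)]
air_drill scene [([811.0, -31.0, 31.0], 0.93), ([508.0, 197.0, 38.0], 0.72)]
wrench top [([521.0, 413.0, 7.0], 0.7)]
wrench scene [([524.0, 411.0, 8.0], 0.56)]
mallet top [([478.0, -430.0, 26.0], 0.79), ([445.0, 206.0, 131.0], 0.71)]
mallet scene [([480.0, -426.0, 25.0], 0.91)]
channel top [([735.0, -254.0, 2.0], 0.84)]
channel scene [([739.0, -256.0, 6.0], 0.95)]
1.1
```

View pics/scene0.png

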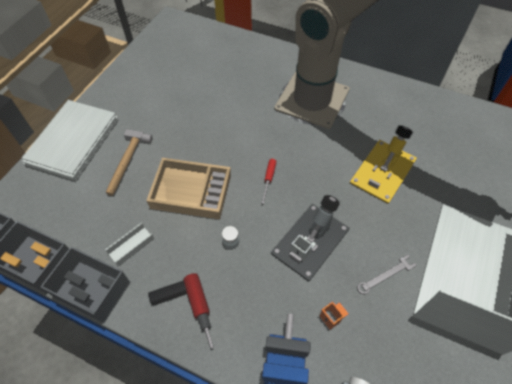

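View pics/top0.png

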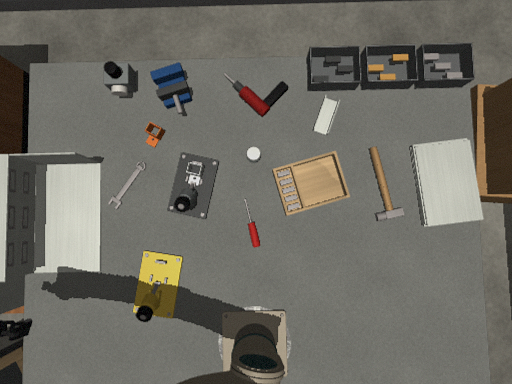

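```bash
cat > h.py <<'E'
import numpy as np, cv2
from cell import ctrl
def K(c):
    k=ctrl.calibration(c); f=192/np.tan(np.radians(k['fovy']/2)); return f,k['cx'],k['cy'],np.array(k['cam_to_world'])
def ray(c,u,v):
    f,cx,cy,T=K(c); d=T[:3,:3]@np.array([(u-cx)/f,-(v-cy)/f,-1.]); return T[:3,3],d
def onz(c,u,v,z):
    o,d=ray(c,u,v); return o+d*(z-o[2])/d[2]
def proj(c,p):
    f,cx,cy,T=K(c); q=T[:3,:3].T@(np.asarray(p,float)-T[:3,3]); return np.array([cx+f*q[0]/-q[2], cy-f*q[1]/-q[2]])
E
python3 - <<'E'
import cv2
a=cv2.imread('pics/top0.png')[140:225,155:225]; cv2.imwrite('pics/ct.png',cv2.resize(a,None,fx=7,fy=7,interpolation=cv2.INTER_CUBIC))
a=cv2.imread('pics/scene0.png')[185:285,260:360]; cv2.imwrite('pics/cs.png',cv2.resize(a,None,fx=6,fy=6,interpolation=cv2.INTER_CUBIC))
a=cv2.imread('pics/top0.png')[140:225,265:355]; cv2.imwrite('pics/cc.png',cv2.resize(a,None,fx=6,fy=6,interpolation=cv2.INTER_CUBIC))
E
```

```text
(no output)
```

View pics/ct.png

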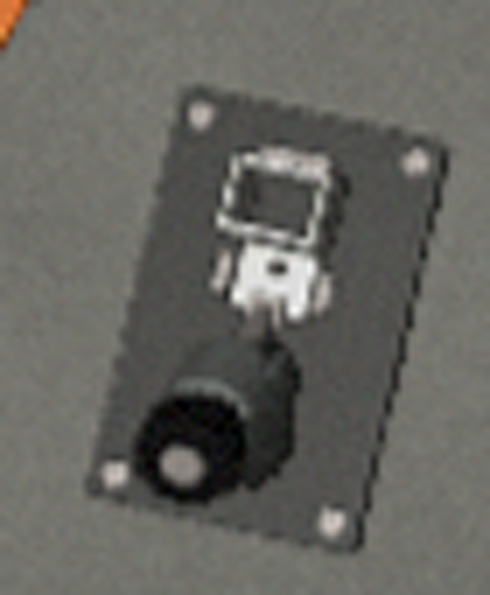

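View pics/cs.png

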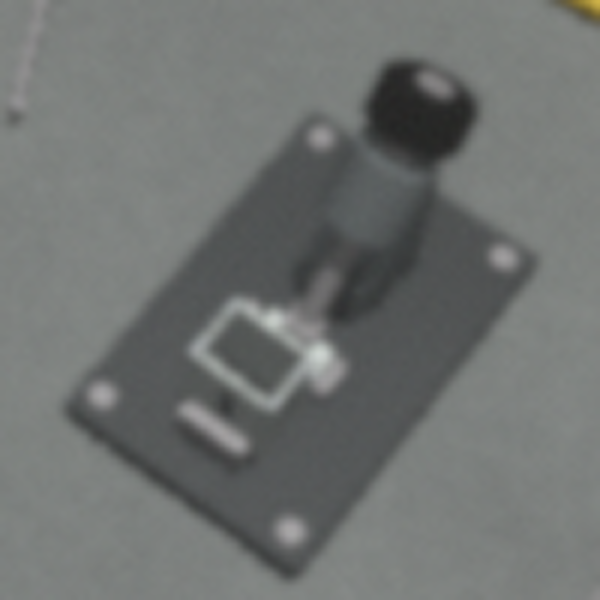

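View pics/cc.png

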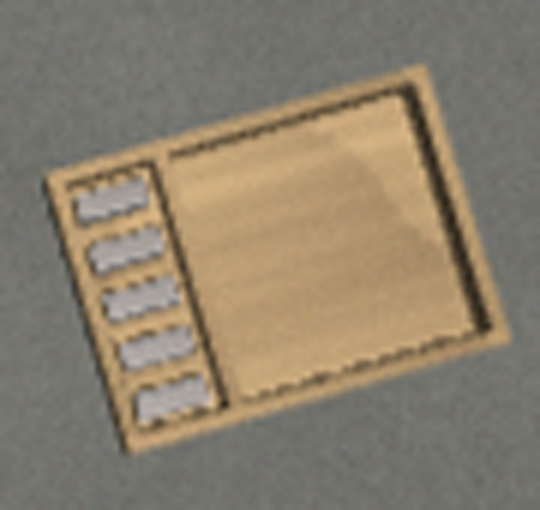

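```bash
cat > fit.py <<'E'
from h import *
from scipy.optimize import least_squares
def px(l,s,o): return [((x+.5)/s-.5+o[0],(y+.5)/s-.5+o[1]) for x,y in l]
def fit(cams,local,x0):
    def r(p):
        c,s=np.cos(p[2]),np.sin(p[2]); R=np.array([[c,-s,0],[s,c,0],[0,0,1]])
        return np.concatenate([ (proj(cam,R@np.array(l)+[p[0],p[1],0])-uv) for cam,pts in cams for l,uv in zip(local,pts)])
    q=least_squares(r,x0,x_scale=[1,1,.01],loss='soft_l1'); return q.x,r(q.x).reshape(-1,2)
if __name__=="__main__":
    T=px([(190,88),(447,148),(355,550),(90,492)],7,(155,140)); S=px([(310,112),(537,258),(295,565),(70,403)],6,(260,185))
    # top: far-left, far-right, near-right, near-left
    for u in T: print(onz('top',*u,12).round(1))
    print('scene')
    for u in S: print(onz('scene',*u,12).round(1))
    L=[(95,65,12),(95,-65,12),(-105,-65,12),(-105,65,12)]
    # scene order: nearRight, nearLeft, farLeft, farRight
    Ss=[S[2],S[3],S[0],S[1]]
    for cams in ([('top',T)],[('scene',Ss)],[('top',T),('scene',Ss)]):
        p,r=fit(cams,L,[505,190,-.2]); print(p.round(3),r.round(1).tolist())
    C=px([(45,178),(425,68),(508,335),(125,450)],6,(265,140))
    p,r=fit([('top',C)],[(78,106,45),(78,-106,45),(-78,-106,45),(-78,106,45)],[510,-194,0.2]); print('crate',p.round(3),r.round(1).tolist())
E
python3 fit.py
```

```text
[625.7 223.6  12. ]
[594.1 102.2  12. ]
[405.5 148.1  12. ]
[435.4 272.   12. ]
scene
[404.3 148.8  12. ]
[434.3 274.   12. ]
[623.3 225.3  12. ]
[594.1 104.7  12. ]
[ 5.20035e+02  1.85111e+02 -2.46000e-01] [[-0.4, -0.7], [1.0, -0.7], [0.2, 1.0], [-0.5, 0.4]]
[ 5.18958e+02  1.86637e+02 -2.40000e-01] [[0.2, 1.4], [-1.5, -0.0], [0.2, -0.8], [0.4, -0.4]]
[ 5.19432e+02  1.86088e+02 -2.42000e-01] [[-0.9, -0.4], [0.6, -0.6], [0.0, 1.1], [-0.7, 0.7], [-0.1, 1.5], [-1.8, -0.0], [0.1, -0.7], [0.2, -0.3]]
crate [ 5.11713e+02 -1.95007e+02  2.59000e-01] [[-0.2, -0.8], [-0.4, -0.7], [0.2, 1.2], [0.4, 0.5]]
```

```bash
cat > ov.py <<'E'
from fit import *
import sys
def fx(p,l):
    c,s=np.cos(p[2]),np.sin(p[2]); return np.array([p[0]+c*l[0]-s*l[1],p[1]+s*l[0]+c*l[1],l[2]])
def draw(img,cam,P,s,o,out,crate=None):
    a=cv2.resize(img,None,fx=s,fy=s,interpolation=cv2.INTER_CUBIC)
    def pl(pts,col):
        q=np.array([(proj(cam,p)+.5)*s-.5 for p in pts]); cv2.polylines(a,[np.round(q*8).astype(int).reshape(-1,1,2)],True,col,1,cv2.LINE_AA,3)
    R=lambda x,y,z,p=P:[fx(p,(i*x[1] if i>0 else -i*x[0],j*y,z)) for i,j in ((1,1),(1,-1),(-1,-1),(-1,1))]
    pl([fx(P,(x,y,12)) for x,y in((95,65),(95,-65),(-105,-65),(-105,65))],(0,255,0))
    pl([fx(P,(45+x,y,67)) for x,y in((17,22),(17,-22),(-17,-22),(-17,22))],(0,0,255))
    pl([fx(P,(45+x,y,16)) for x,y in((-17,18),(-17,-18),(-47,-18),(-47,18))],(255,0,255))
    t=np.radians(35); ax=np.array([-np.sin(t),0,np.cos(t)]); e=np.array([np.cos(t),0,np.sin(t)])
    for h in(13,-13):
        pl([fx(P,np.array([-73,0,121])+ax*h+22*(np.cos(b)*e+np.sin(b)*np.array([0,1,0]))) for b in np.linspace(0,6.28,40)],(0,255,255))
    if crate is not None:
        pl([fx(crate,(x,y,45)) for x,y in((78,106),(78,-106),(-78,-106),(-78,106))],(0,255,0))
        pl([fx(crate,(x,y,8)) for x,y in((70,40),(70,-98),(-70,-98),(-70,40))],(255,0,0))
    h,w=o[3],o[2]
    cv2.imwrite(out,a[o[1]*s:(o[1]+h)*s,o[0]*s:(o[0]+w)*s])
if __name__=="__main__":
    P=[519.4,186.1,-.243]; C=[511.7,-195,.259]
    t=cv2.imread('pics/top0.png'); s_=cv2.imread('pics/scene0.png')
    draw(t,'top',P,7,(155,140,70,85),'pics/ot.png',C)
    draw(s_,'scene',P,6,(260,185,100,100),'pics/os.png',C)
    draw(t,'top',P,6,(265,140,90,85),'pics/oc.png',C)
    draw(s_,'scene',P,6,(140,145,100,80),'pics/ocs.png',C)
E
python3 ov.py; python3 - <<'E'
import cv2,numpy as np
L=[cv2.imread(f'pics/{n}.png') for n in('ot','os')]
h=max(i.shape[0] for i in L); L=[cv2.copyMakeBorder(i,0,h-i.shape[0],0,0,0) for i in L]
i=np.hstack(L);cv2.imwrite('pics/o1.png',cv2.resize(i,(800,int(i.shape[0]*800/i.shape[1]))))
E
```

```text
(no output)
```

View pics/ot.png

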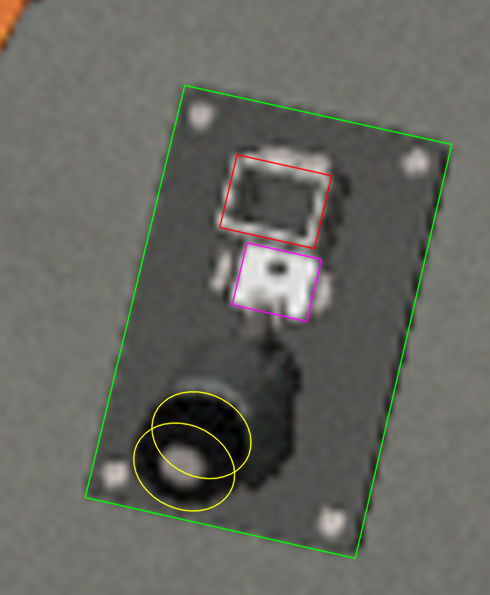

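View pics/os.png

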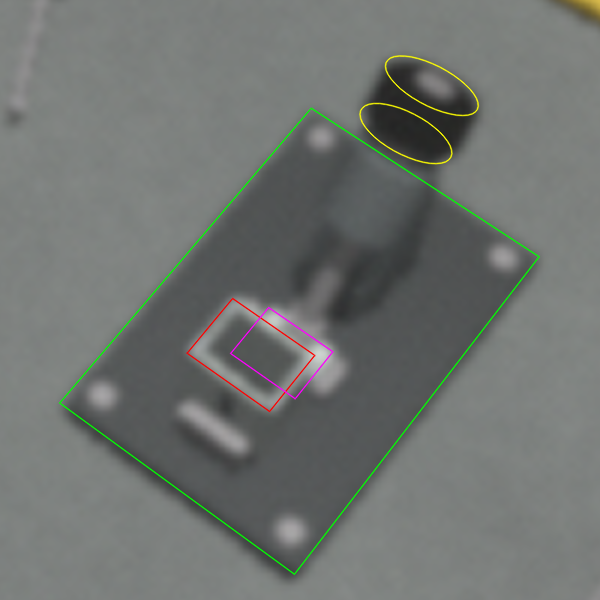

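View pics/oc.png

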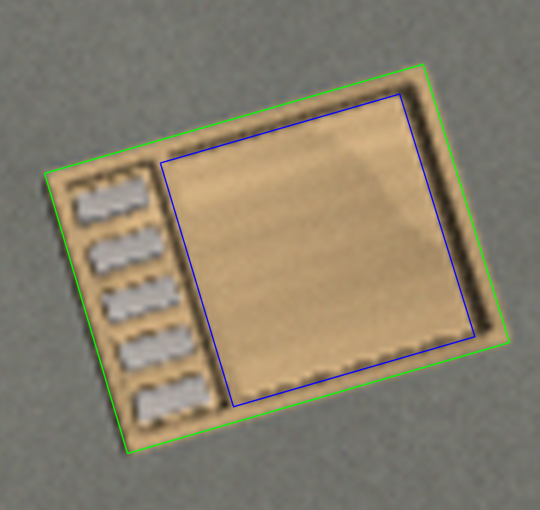

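View pics/ocs.png

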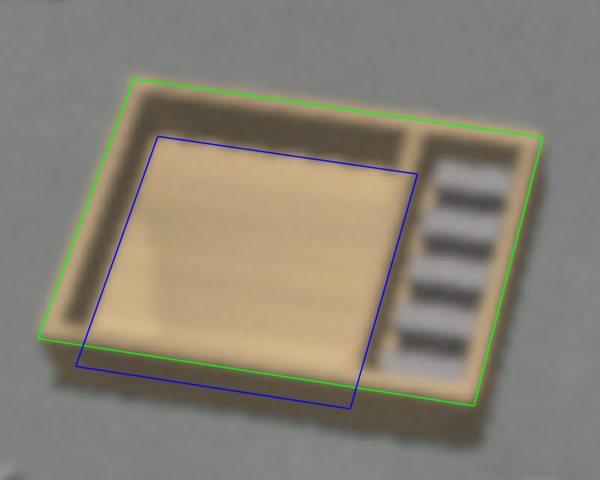

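```bash
cat > geo.py <<'E'
from ov import *
from scipy.spatial.transform import Rotation as Ro
P=[519.4,186.1,-.243]; C=[511.7,-195,.259]
c,s=np.cos(P[2]),np.sin(P[2]); FX=np.array([c,s,0]); FY=np.array([-s,c,0]); Z=np.array([0,0,1.])
t=np.radians(35); A=-np.sin(t)*FX+np.cos(t)*Z; E=np.cos(t)*FX+np.sin(t)*Z
KN=fx(P,(-73,0,121)); NE=fx(P,(45,0,12)); BAY=fx(C,(0,-29,8))
def cur():
    st=ctrl.read_state(); return Ro.from_euler('xyz',st['tool_rot']),np.array(st['eef_pos']),st
def Rt(x,y): return Ro.from_matrix(np.column_stack([x,y,np.cross(x,y)]))
def rv(Ra,Rb): return np.degrees((Rb*Ra.inv()).as_rotvec())
E
python3 - <<'E'
from geo import *
R,p,st=cur(); print(R.as_matrix().round(3)); print(KN,NE,BAY,A)
for s_ in(1,-1):
  for d in(-90,-60,-30,0,30,60,90):
    y=Ro.from_rotvec(A*np.radians(d)).apply(FY*s_); print(s_,d,rv(R,Rt(-A,y)).round(1),np.linalg.norm(rv(R,Rt(-A,y))).round(0))
print(KN+A*100)
E
```

```text
[[-0.     0.233  0.973]
 [ 0.     0.973 -0.233]
 [-1.     0.    -0.   ]]
[448.54470372 203.66493634 121.        ] [563.07792237 175.27229952  12.        ] [ 519.12730697 -223.03275069    8.        ] [-0.55672505  0.13801142  0.81915204]
1 -90 [ 20.2 -33.2 -87.4] 96.0
1 -60 [ 10.3 -35.2 -58.5] 69.0
1 -30 [  0.8 -35.4 -29.5] 46.0
1 0 [ -8.3 -34.   -0.5] 35.0
1 30 [-17.  -31.   28.6] 45.0
1 60 [-25.3 -26.5  57.6] 68.0
1 90 [-33.1 -20.1  86.5] 95.0
-1 -90 [-33.1 -20.1  86.5] 95.0
-1 -60 [-40.3 -11.8 115.2] 123.0
-1 -30 [-46.9  -1.1 143.5] 151.0
-1 0 [-52.5  12.8 171.2] 180.0
-1 30 [  41.3  -22.6 -144.4] 152.0
-1 60 [  30.5  -29.1 -116.1] 123.0
-1 90 [ 20.2 -33.2 -87.4] 96.0
[392.87219914 217.46607825 202.91520443]
```

Emit:
arm_command(series=[[1, 0, 0, 3.5, 0, 0, 0], [1, 0, 0, 3.5, 0, 0, 0], [1, 1.8, -3.4, 2, -0.7, -2.8, 0], [1, 1.8, -3.4, 0, -0.7, -2.8, 0], [1, 1.8, -3.4, 0, -0.7, -2.8, 0], [1, 1.8, -3.4, 0, -0.7, -2.8, 0], [1, 1.8, -3.4, 0, -0.7, -2.8, 0], [1, 1.8, -3.4, 0, -0.7, -2.8, 0], [1, 1.8, -3.4, 0, -0.7, -2.8, 0], [1, 1.8, -3.4, 0, -0.7, -2.8, 0], [1, 1.8, -3.4, 0, -0.7, -2.8, 0], [1, 1.8, -3.4, 0, -0.7, -2.8, 0], [1, 1.8, -3.4, 0, -0.7, -2.8, 0], [1, 1.8, -3.4, 0, -0.7, -2.8, 0]])

```text
clock: 2.27
eef_pos: [367.0, 224.2, 320.8]
tool_rot: [-0.008, 0.965, -0.242]
force: [1.9, 0.7, 0.6]
width: 85.4
```

```bash
cat > st.py <<'E'
from geo import *
def show(d=None,h=None,s_=1,tgt=None,R2=None):
    R,p,st=cur(); print('t',st['clock'],'q',np.round(st['qpos'],2).tolist(),'p',p.round(1),'F',np.round(st['force'],1),'w',round(st['width'],1))
    m=R.as_matrix(); print('axis err deg',np.degrees(np.arccos(min(1,-m[:,0]@A))).round(1),'jaw about A from FY',np.degrees(np.arctan2(m[:,1]@-E, m[:,1]@FY)).round(1),'knobframe FY,E,A',[((p-KN)@v).round(1) for v in(FY,E,A)])
    if d is not None:
        y=Ro.from_rotvec(A*np.radians(d)).apply(FY*s_); print('need turn',rv(R,Rt(-A,y)).round(1),'shift cm',((KN+A*h-p)/10).round(2))
if __name__=="__main__":
    import sys; show(*map(float,sys.argv[1:]))
E
python3 st.py 0 100
```

```text
t 2.2667 q [-1.43, 0.12, 0.38, 2.3, 0.85, 0.75, -0.36] p [367.  224.2 320.8] F [1.9 0.7 0.6] w 85.4
axis err deg 0.3 jaw about A from FY 0.5 knobframe FY,E,A [np.float64(0.4), np.float64(45.7), np.float64(211.9)]
need turn [ 0.2 -0.3 -0.4] shift cm [  2.59  -0.68 -11.79]
```

Emit:
arm_command(series=[[1, 0.26, -0.07, -1.18, 3.3, -0.8, -4.9], [1, 0.26, -0.07, -1.18, 3.3, -0.8, -4.9], [1, 0.26, -0.07, -1.18, 3.3, -0.8, -4.9], [1, 0.26, -0.07, -1.18, 3.3, -0.8, -4.9], [1, 0.26, -0.07, -1.18, 3.3, -0.8, -4.9], [1, 0.26, -0.07, -1.18, 3.3, -0.8, -4.9], [1, 0.26, -0.07, -1.18, 3.3, -0.8, -4.9], [1, 0.26, -0.07, -1.18, 3.3, -0.8, -4.9], [1, 0.26, -0.07, -1.18, 3.3, -0.8, -4.9], [1, 0.26, -0.07, -1.18, 3.3, -0.8, -4.9]])

```text
clock: 3.1
eef_pos: [392.2, 219.1, 204.9]
tool_rot: [1.016, 0.968, -0.238]
force: [0.2, 0.0, 0.3]
width: 85.5
```

```bash
python3 st.py -60 100
```

```text
t 3.1 q [-1.49, 0.46, 0.68, 2.45, 1.35, 0.26, -1.9] p [392.2 219.1 204.9] F [0.2 0.  0.3] w 85.5
axis err deg 0.5 jaw about A from FY -58.0 knobframe FY,E,A [np.float64(1.4), np.float64(0.3), np.float64(102.3)]
need turn [ 0.9 -0.7 -1.8] shift cm [ 0.07 -0.17 -0.2 ]
```

Emit:
arm_command(series=[[1, 1.1, -0.3, -1.6, 0.5, -0.3, -0.9], [1, 1.1, -0.3, -1.6, 0.5, -0.3, -0.9], [1, 1.1, -0.3, -1.6, 0, 0, 0], [1, 1.1, -0.3, -1.6, 0, 0, 0], [1, 0, 0, 0, 0, 0, 0]])

```text
clock: 3.52
eef_pos: [432.6, 206.8, 149.1]
tool_rot: [1.031, 0.961, -0.248]
force: [-0.6, -0.0, -0.3]
width: 85.3
```

```bash
python3 st.py -60 -18; python3 - <<'E'
from geo import *
for c,o in(('scene',(280,150,110,90)),('top',(140,150,100,90))):
    im=ctrl.get_image(c); draw(im,c,P,6,o,f'pics/{c}1.png')
E
```

```text
t 3.5167 q [-1.18, 0.59, 0.41, 2.45, 1.99, 0.35, -2.54] p [432.6 206.8 149.1] F [-0.6 -0.  -0.3] w 85.3
axis err deg 0.2 jaw about A from FY -59.3 knobframe FY,E,A [np.float64(-0.8), np.float64(2.8), np.float64(32.3)]
need turn [ 0.5 -0.2 -0.5] shift cm [ 2.6  -0.56 -4.28]
```

View pics/scene1.png

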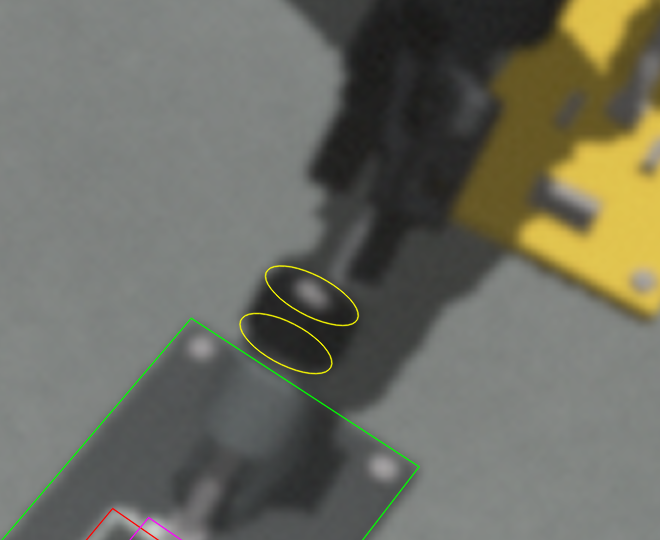

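View pics/top1.png

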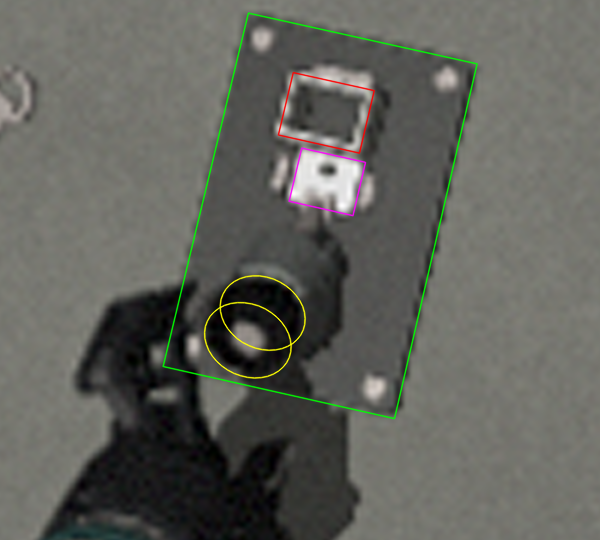

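Emit:
arm_command(series=[[1, 0.7, -0.1, -1.1, 0, 0, 0], [1, 0.6, -0.1, -1.1, 0, 0, 0], [1, 0, 0, 0, 0, 0, 0]])

```text
clock: 3.87
eef_pos: [444.4, 206.5, 128.8]
tool_rot: [1.034, 0.96, -0.243]
force: [-0.0, 0.5, -0.3]
width: 85.2
```

```bash
python3 st.py -60 -18
```

```text
t 3.8667 q [-1.09, 0.64, 0.32, 2.45, 2.09, 0.4, -2.64] p [444.4 206.5 128.8] F [-0.   0.5 -0.3] w 85.2
axis err deg 0.0 jaw about A from FY -59.2 knobframe FY,E,A [np.float64(1.7), np.float64(0.6), np.float64(9.1)]
need turn [ 0.4 -0.1 -0.6] shift cm [ 1.42 -0.53 -2.25]
```

Emit:
arm_command(series=[[1, 0.7, -0.25, -1.1, 0, 0, 0], [1, 0.7, -0.25, -1.1, 0, 0, 0], [1, 0, 0, 0, 0, 0, 0]])

```text
clock: 4.12
eef_pos: [458.5, 200.9, 106.9]
tool_rot: [1.032, 0.959, -0.245]
force: [0.0, -0.1, 0.3]
width: 85.2
```

```bash
python3 st.py -60 -18
```

```text
t 4.1167 q [-1.0, 0.69, 0.25, 2.44, 2.18, 0.46, -2.72] p [458.5 200.9 106.9] F [ 0.  -0.1  0.3] w 85.2
axis err deg 0.1 jaw about A from FY -59.2 knobframe FY,E,A [np.float64(-0.3), np.float64(0.3), np.float64(-17.5)]
need turn [ 0.5 -0.1 -0.6] shift cm [ 0.01  0.03 -0.06]
```

Now close the fingers on the knob.

Emit:
arm_command(series=[[0, 0, 0, 0, 0, 0, 0], [0, 0, 0, 0, 0, 0, 0], [0, 0, 0, 0, 0, 0, 0], [0, 0, 0, 0, 0, 0, 0], [0, 0, 0, 0, 0, 0, 0], [0, 0, 0, 0, 0, 0, 0], [0, 0, 0, 0, 0, 0, 0], [0, 0, 0, 0, 0, 0, 0]])

```text
clock: 4.78
eef_pos: [458.0, 201.7, 107.9]
tool_rot: [1.036, 0.959, -0.24]
force: [-4.9, 1.7, 10.2]
width: 42.5
```

```bash
python3 st.py -60 -18; python3 - <<'E'
from geo import *
for c,o in(('scene',(280,150,110,90)),):
    im=ctrl.get_image(c); draw(im,c,P,6,o,f'pics/{c}2.png')
E
```

```text
t 4.7833 q [-1.0, 0.69, 0.25, 2.44, 2.19, 0.46, -2.72] p [458.  201.7 107.9] F [-4.9  1.7 10.2] w 42.5
axis err deg 0.1 jaw about A from FY -59.2 knobframe FY,E,A [np.float64(0.4), np.float64(0.4), np.float64(-16.3)]
need turn [ 0.4 -0.  -0.7] shift cm [ 0.06 -0.06 -0.17]
```

View pics/scene2.png

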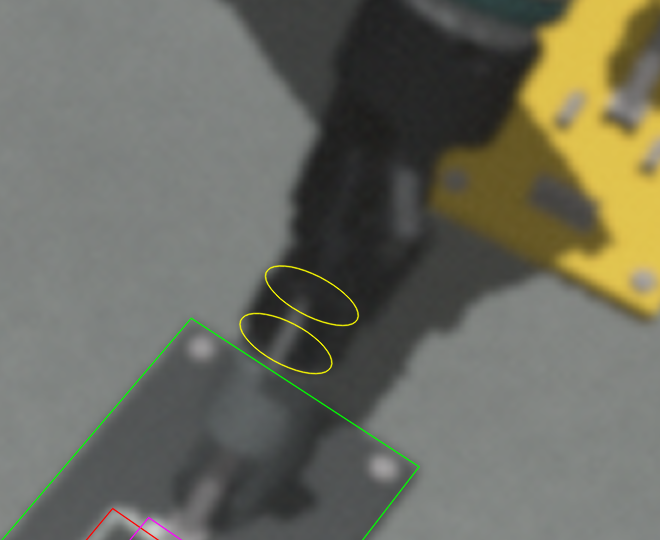

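Emit:
arm_command(series=[[0, 0, 0, 0, -3.3, 0.8, 4.9], [0, 0, 0, 0, -3.3, 0.8, 4.9], [0, 0, 0, 0, -3.3, 0.8, 4.9], [0, 0, 0, 0, -3.3, 0.8, 4.9], [0, 0, 0, 0, -3.3, 0.8, 4.9], [0, 0, 0, 0, -3.3, 0.8, 4.9], [0, 0, 0, 0, -3.3, 0.8, 4.9]])

```text
clock: 5.42
eef_pos: [459.2, 202.9, 108.5]
tool_rot: [0.313, 0.956, -0.228]
force: [-3.1, 4.5, 12.7]
width: 42.5
```

```bash
python3 st.py -18 -18;python3 -c "
from geo import *
R,p,s=cur();print(s['torque'],np.array(s['torque'])@A)"
```

```text
t 5.4167 q [-1.12, 0.72, 0.43, 2.44, 2.42, 0.38, -2.22] p [459.2 202.9 108.5] F [-3.1  4.5 12.7] w 42.5
axis err deg 0.5 jaw about A from FY -17.3 knobframe FY,E,A [np.float64(1.8), np.float64(1.5), np.float64(-16.3)]
need turn [ 0.1  0.2 -0.9] shift cm [-0.07 -0.17 -0.23]
[ 0.38956389 -0.02990423  0.20052595] -0.056745857382689
```

Emit:
arm_command(series=[[0, 0, -0.1, 0, -3.3, 0.8, 4.9], [0, 0, 0, 0, -3.3, 0.8, 4.9], [0, 0, 0, 0, -3.3, 0.8, 4.9], [0, 0, 0, 0, -3.3, 0.8, 4.9]])

```text
clock: 5.75
eef_pos: [459.6, 203.9, 108.6]
tool_rot: [-0.096, 0.956, -0.219]
force: [-5.3, 7.9, 14.9]
width: 42.7
```

```bash
python3 st.py 0 -18;python3 -c "
from geo import *
R,p,s=cur();print(s['torque'],np.array(s['torque'])@A)
for c,o in(('scene',(280,150,110,110)),('top',(150,140,80,80))):
    im=ctrl.get_image(c); s=6;cv2.imwrite(f'pics/{c}3.png',cv2.resize(im[o[1]:o[1]+o[3],o[0]:o[0]+o[2]],None,fx=s,fy=s,interpolation=2))
"
```

```text
t 5.75 q [-1.17, 0.74, 0.52, 2.45, 2.58, 0.35, -1.96] p [459.6 203.9 108.6] F [-5.3  7.9 14.9] w 42.7
axis err deg 0.8 jaw about A from FY 6.7 knobframe FY,E,A [np.float64(2.9), np.float64(1.6), np.float64(-16.3)]
need turn [ 3.1 -0.5 -5.9] shift cm [-0.1  -0.27 -0.23]
[0.94045711 0.02704266 0.49590613] -0.11362130890456074
```

View pics/top3.png

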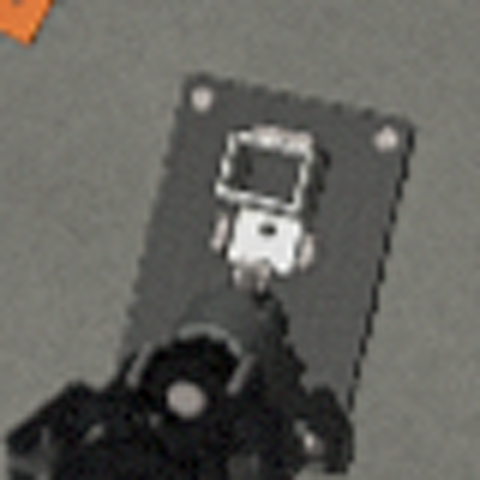

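View pics/scene3.png

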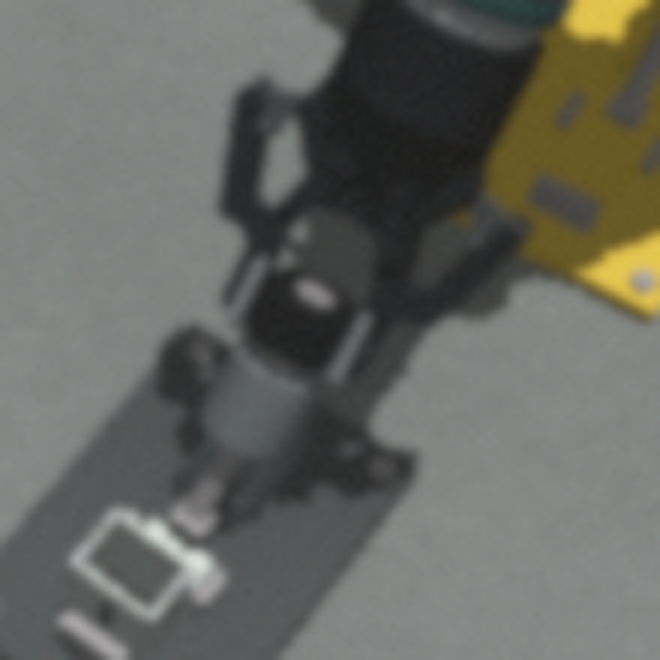

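Emit:
arm_command(series=[[0, 0.05, 0.2, 0.1, -3.3, 0.8, 4.9], [0, 0, 0.1, 0, -3.3, 0.8, 4.9], [0, 0, 0, 0, -3.3, 0.8, 4.9], [0, 0, 0, 0, -3.3, 0.8, 4.9], [0, 0, 0, 0, -3.3, 0.8, 4.9]])

```text
clock: 6.27
eef_pos: [459.4, 205.2, 108.5]
tool_rot: [-0.619, 0.961, -0.222]
force: [0.8, 4.0, 0.2]
width: 42.5
```

```bash
python3 st.py 36 -18
```

```text
t 6.2667 q [-1.24, 0.77, 0.62, 2.44, 2.8, 0.31, -1.66] p [459.4 205.2 108.5] F [0.8 4.  0.2] w 42.5
axis err deg 0.7 jaw about A from FY 36.5 knobframe FY,E,A [np.float64(4.1), np.float64(1.2), np.float64(-16.1)]
need turn [-0.3  0.  -0.8] shift cm [-0.09 -0.4  -0.22]
```

Emit:
arm_command(series=[[0, 0, 0, 0, -3.3, 0.8, 4.9], [0, 0, 0, 0, -3.3, 0.8, 4.9], [0, 0, 0, 0, -3.3, 0.8, 4.9], [0, 0, 0, 0, -3.3, 0.8, 4.9]])

```text
clock: 6.6
eef_pos: [459.0, 206.1, 108.1]
tool_rot: [-1.035, 0.964, -0.219]
force: [0.6, 6.2, -1.5]
width: 42.5
```

```bash
python3 st.py 60 -18
```

```text
t 6.6 q [-1.28, 0.79, 0.69, 2.44, 2.99, 0.3, -1.43] p [459.  206.1 108.1] F [ 0.6  6.2 -1.5] w 42.5
axis err deg 0.8 jaw about A from FY 60.4 knobframe FY,E,A [np.float64(4.8), np.float64(0.4), np.float64(-16.1)]
need turn [-0.5 -0.1 -0.8] shift cm [-0.04 -0.49 -0.18]
```

Emit:
arm_command(series=[[0, 0, 0.1, 0, -3.3, 0.8, 4.9], [0, 0, 0.05, 0, -3.3, 0.8, 4.9], [0, 0, 0.05, 0, -3.3, 0.8, 4.9], [0, 0, 0, 0, -3.3, 0.8, 4.9]])

```text
clock: 6.93
eef_pos: [458.2, 206.5, 107.5]
tool_rot: [-1.456, 0.968, -0.225]
force: [0.1, 1.6, -7.0]
width: 42.4
```

```bash
python3 st.py 84 -18;python3 -c "
from geo import *
R,p,s=cur();print(s['torque'],np.array(s['torque'])@A)"
```

```text
t 6.9333 q [-1.31, 0.82, 0.76, 2.44, 3.18, 0.29, -1.21] p [458.2 206.5 107.5] F [ 0.1  1.6 -7. ] w 42.4
axis err deg 0.7 jaw about A from FY 84.3 knobframe FY,E,A [np.float64(5.1), np.float64(-0.6), np.float64(-16.0)]
need turn [-0.4 -0.4 -0.5] shift cm [ 0.04 -0.53 -0.13]
[0.60456627 1.13484558 0.08006918] -0.11436670258138934
```

Emit:
arm_command(series=[[0, 0, 0, 0, -3.3, 0.8, 4.9], [0, 0, 0, 0, -3.3, 0.8, 4.9], [0, 0, 0, 0, 0, 0, 0]])

```text
clock: 7.18
eef_pos: [457.8, 206.6, 107.2]
tool_rot: [-1.66, 0.969, -0.226]
force: [-2.0, 3.6, -8.3]
width: 42.7
```

```bash
python3 st.py 96 -18;python3 -c "
from geo import *
R,p,s=cur();print(s['torque'],np.array(s['torque'])@A)
for c,o in(('scene',(280,150,110,110)),('top',(150,140,80,80))):
    im=ctrl.get_image(c); s=6;cv2.imwrite(f'pics/{c}4.png',cv2.resize(im[o[1]:o[1]+o[3],o[0]:o[0]+o[2]],None,fx=s,fy=s,interpolation=2))
"
```

```text
t 7.1833 q [-1.33, 0.83, 0.79, 2.44, 3.27, 0.29, -1.1] p [457.8 206.6 107.2] F [-2.   3.6 -8.3] w 42.7
axis err deg 0.8 jaw about A from FY 95.9 knobframe FY,E,A [np.float64(5.1), np.float64(-1.1), np.float64(-16.0)]
need turn [-0.6 -0.4 -0.2] shift cm [ 0.08 -0.55 -0.1 ]
[ 1.1971532   1.50859063 -0.20417948] -0.6255364704949417
```

View pics/scene4.png

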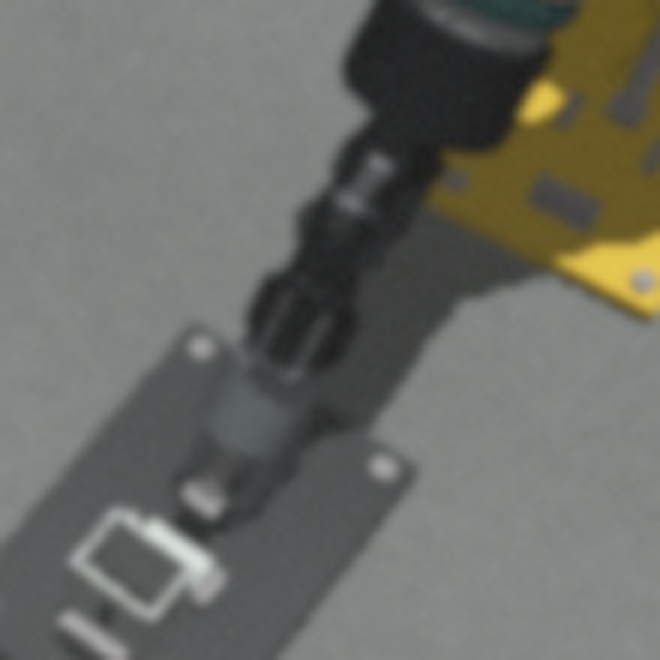

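View pics/top4.png

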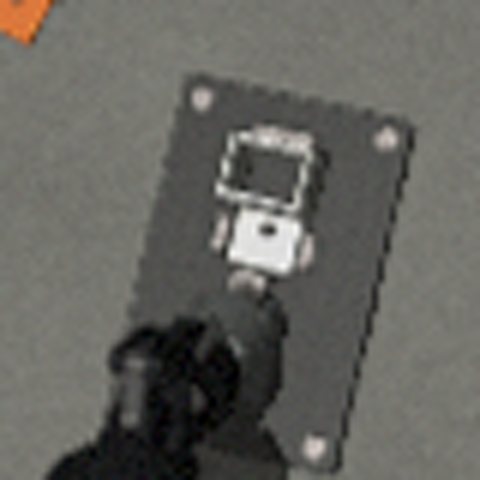

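Emit:
arm_command(series=[[0.5, 0, 0, 0, 0.8, -0.2, -1.2], [1, 0, 0, 0, 0, 0, 0], [1, 0, 0, 0, 0, 0, 0], [1, 0, 0, 0, 0, 0, 0], [1, 0, 0, 0, 0, 0, 0], [1, 0, 0, 0, 0, 0, 0], [1, 0, 0, 0, 0, 0, 0]])

```text
clock: 7.87
eef_pos: [459.0, 204.7, 108.0]
tool_rot: [-1.635, 0.967, -0.23]
force: [-0.2, 0.5, 0.3]
width: 85.2
```

```bash
python3 st.py 96 -18
```

```text
t 7.8667 q [-1.33, 0.83, 0.79, 2.44, 3.26, 0.29, -1.11] p [459.  204.7 108. ] F [-0.2  0.5  0.3] w 85.2
axis err deg 0.6 jaw about A from FY 94.3 knobframe FY,E,A [np.float64(3.5), np.float64(0.6), np.float64(-16.3)]
need turn [-1.4 -0.1  1.2] shift cm [-0.04 -0.36 -0.17]
```

Emit:
arm_command(series=[[1, -0.7, 0.17, 1.0, 0, 0, 0], [1, -0.7, 0.17, 1.0, 0, 0, 0], [1, -0.7, 0.17, 1.0, 0, 0, 0], [1, -0.7, 0.17, 1.0, 0, 0, 0], [1, 0, 0, 0, 0, 0, 0]])

```text
clock: 8.28
eef_pos: [436.0, 212.0, 140.6]
tool_rot: [-1.632, 0.967, -0.223]
force: [-0.4, 0.9, -0.2]
width: 85.1
```

```bash
python3 st.py 0 60
```

```text
t 8.2833 q [-1.48, 0.8, 0.96, 2.46, 3.67, 0.23, -1.51] p [436.  212.  140.6] F [-0.4  0.9 -0.2] w 85.1
axis err deg 0.8 jaw about A from FY 94.5 knobframe FY,E,A [np.float64(5.0), np.float64(-0.4), np.float64(24.2)]
need turn [ 52.  -12.6 -77.9] shift cm [-2.08 -0.    2.96]
```

Emit:
arm_command(series=[[1, 0.8, -0.2, 1.2, 2.8, -0.7, -4.1], [1, 0.8, -0.2, 1.2, 2.8, -0.7, -4.1], [1, 0.8, -0.2, 1.2, 2.8, -0.7, -4.1], [1, 0.8, -0.2, 1.2, 2.8, -0.7, -4.1], [1, 0.8, -0.2, 1.2, 2.8, -0.7, -4.1]])

```text
clock: 8.7
eef_pos: [469.2, 202.9, 184.0]
tool_rot: [-1.259, 0.957, -0.202]
force: [-0.8, 0.4, -0.2]
width: 85.2
```

```bash
python3 st.py 0 60
```

```text
t 8.7 q [-1.49, 0.76, 1.11, 2.39, 4.24, 0.23, -2.32] p [469.2 202.9 184. ] F [-0.8  0.4 -0.2] w 85.2
axis err deg 1.4 jaw about A from FY 74.1 knobframe FY,E,A [np.float64(4.2), np.float64(52.7), np.float64(40.0)]
need turn [ 40.6  -9.  -61.3] shift cm [-5.4   0.91 -1.39]
```

```bash
cat > kin.py <<'E'
import numpy as np, itertools
from scipy.optimize import least_squares
from scipy.spatial.transform import Rotation as Ro
D=[([-1.402,.629,.038,1.518,-.027,.996,-.02],[151.0,631.6,230.4],[-1.566,1.569,-1.8]),
([-1.43,.12,.38,2.3,.85,.75,-.36],[367.0,224.2,320.8],[-.008,.965,-.242]),
([-1.49,.46,.68,2.45,1.35,.26,-1.9],[392.2,219.1,204.9],[1.016,.968,-.238]),
([-1.18,.59,.41,2.45,1.99,.35,-2.54],[432.6,206.8,149.1],[1.031,.961,-.248]),
([-1.0,.69,.25,2.44,2.18,.46,-2.72],[458.5,200.9,106.9],[1.032,.959,-.245]),
([-1.12,.72,.43,2.44,2.42,.38,-2.22],[459.2,202.9,108.5],[.313,.956,-.228]),
([-1.24,.77,.62,2.44,2.8,.31,-1.66],[459.4,205.2,108.5],[-.619,.961,-.222]),
([-1.31,.82,.76,2.44,3.18,.29,-1.21],[458.2,206.5,107.5],[-1.456,.968,-.225]),
([-1.33,.83,.79,2.44,3.26,.29,-1.11],[459.0,204.7,108.0],[-1.635,.967,-.23]),
([-1.48,.8,.96,2.46,3.67,.23,-1.51],[436.0,212.0,140.6],[-1.632,.967,-.223]),
([-1.49,.76,1.11,2.39,4.24,.23,-2.32],[469.2,202.9,184.0],[-1.259,.957,-.202])]
rz=lambda a:Ro.from_euler('z',a); ry=lambda a:Ro.from_euler('y',a)
def fk(x,sg,q):
    # x: d1,d3,d5,d7,a2..,base yaw, tool yaw
    R=rz(x[4]+sg[0]*q[0]); p=np.array([0,0,x[0]])
    p=p+R.apply([x[6],x[11],0]); R=R*ry(q[1]); p=p+R.apply([x[7],x[12],x[1]]); R=R*rz(sg[1]*q[2])
    p=p+R.apply([x[8],x[13],0]); R=R*ry(q[3]); p=p+R.apply([x[9],x[14],x[2]]); R=R*rz(sg[2]*q[4])
    p=p+R.apply([x[10],x[15],0]); R=R*ry(q[5]); p=p+R.apply([x[16],x[17],x[3]]); R=R*rz(sg[3]*q[6]+x[5])
    # tool: x along z
    T=Ro.from_matrix(np.array([[0,0,1],[0,1,0],[-1,0,0]]).T) # tool x->z
    return p,R*T
def res(x,sg,D=D):
    o=[]
    for q,p,e in D:
        pp,R=fk(x,sg,q); o+=list((pp-p)/5); o+=list((R.inv()*Ro.from_euler('xyz',e)).as_rotvec()*30)
    o+=list(np.array(x[6:])/60)
    return np.array(o)
if __name__=="__main__":
    best=[]
    for sg in itertools.product((1,-1),repeat=4):
        for by in(0,np.pi/2,np.pi,-np.pi/2):
            for ty in (0,np.pi/2,np.pi,-np.pi/2):
                r=least_squares(res,[340,400,400,150,by,ty]+[0]*12,args=(sg,),loss='soft_l1',max_nfev=15)
                best.append((r.cost,sg,r.x))
    best.sort(key=lambda b:b[0])
    for b in best[:4]: print(b[0].round(2),b[1],b[2].round(2).tolist())
    c,sg,x=best[0]; r=least_squares(res,x,args=(sg,)); print(r.cost,r.x.round(2).tolist()); print(r.fun[:66].reshape(-1,6).round(1)*[5,5,5,2,2,2])
    np.savez('kin.npz',x=r.x,sg=sg)
E
python3 kin.py
```

```text
86.21 (-1, -1, -1, -1) [340.88, 417.61, 403.87, 162.77, -0.02, 1.55, 21.91, 16.18, 25.01, -27.43, 29.22, -22.49, -22.49, -9.03, -9.03, -6.33, 24.63, -6.33]
189.33 (-1, -1, -1, -1) [328.58, 415.48, 414.19, 171.54, -0.13, 171.11, 31.25, 33.57, 36.8, -34.69, 28.54, -20.53, -20.53, 2.38, 2.38, -21.04, 20.96, -21.04]
202.25 (-1, -1, -1, -1) [335.52, 406.4, 406.4, 160.0, -0.01, 1.57, 13.21, 13.39, 16.53, -15.26, 12.88, -10.82, -10.82, -1.35, -1.35, -7.82, 9.3, -7.82]
326.04 (-1, -1, -1, -1) [336.06, 401.6, 404.55, 156.0, 0.02, 1.59, 6.29, 7.6, 8.53, -6.86, 5.64, -4.77, -4.77, 0.43, 0.43, -4.42, 3.53, -4.42]
1.717456815239029 [337.79, 557.48, 381.5, 348.37, 0.0, 1.57, -0.63, 1.21, 0.63, 1.07, 0.58, -7.06, -7.06, -7.61, -7.61, -0.49, -0.86, -0.49]
[[ 0.5 -0.5 -0.   0.  -0.  -0. ]
 [-0.5  0.5  0.   0.4  0.   0. ]
 [-1.  -1.   0.5 -0.4 -0.2  0.2]
 [ 1.5  0.5  0.5  0.2  0.  -0.2]
 [-1.5 -3.5 -1.  -0.4  0.2  0.4]
 [ 0.5  2.  -0.5 -0.  -0.2 -0.2]
 [-0.5  4.5 -0.5  0.4  0.2 -0.4]
 [ 1.5 -2.   0.5 -0.4 -0.   0.2]
 [-0.   1.   1.   0.2  0.2  0.2]
 [-1.5 -4.   0.5  0.  -0.4 -0. ]
 [ 1.5  1.5 -1.   0.2  0.   0. ]]
```

```bash
cat > sim.py <<'E'
from kin import fk; from geo import *
k=np.load('kin.npz'); X,SG=k['x'],k['sg']
LO=np.array([-3.06,-.37,-1.25,.18,-1.1,.23,-2.94])+.005; HI=np.array([3.06,2.12,1.32,2.47,4.24,1.98,2.94])-.005
def ik(q0,p,R,wc=0.0,wm=.05):
    mid=(LO+HI)/2
    def f(q):
        pp,RR=fk(X,SG,q); return np.concatenate([(pp-p)/10,(R*RR.inv()).as_rotvec()*10,wm*(q-q0),wc*(q-mid)])
    r=least_squares(f,np.clip(q0,LO+1e-4,HI-1e-4),bounds=(LO,HI)); pp,RR=fk(X,SG,r.x)
    return r.x,np.linalg.norm(pp-p),np.degrees((R*RR.inv()).magnitude())
def path(q,segs,wc=0.,every=4,v=True):
    """segs: (n, dp_cm, rotvec_deg) per-row"""
    p,R=fk(X,SG,q)
    for n,dp,rv_ in segs:
        for i in range(n):
            p=p+np.array(dp)*10; R=Ro.from_rotvec(np.radians(rv_))*R; q0=q
            q,e,a=ik(q,p,R,wc)
            if v and (i%every==every-1 or i==n-1): print(q.round(2).tolist(),p.round(0),'err',round(e,1),round(a,1),'dq',np.abs(q-q0).max().round(2))
    return q
E
python3 - <<'E'
from sim import *
R,p,st=cur(); q=np.array(st['qpos']); pp,_=fk(X,SG,q); print(pp-p)
a=-6*A
for wc in(0,.01):
    print('a: rotate back in place-ish then untilt'); 
    q1=path(q,[(12,(.4,-.1,.6),a)],wc); 
    y=FY; R1=fk(X,SG,q1)[1]; r=rv(R1,Rt(-Z,FY)); path(q1,[(8,(.6,0,0),r/8)],wc)
    print('b: untilt+rotate at once')
    p1,R1=fk(X,SG,q); r=rv(R1,Rt(-Z,FY)); print(r); path(q,[(14,(.6,-.2,.6),r/14)],wc)
    print('c: other way -FY'); r=rv(R1,Rt(-Z,-FY)); print(r); path(q,[(18,(.6,-.2,.6),r/18)],wc)
E
```

```text
[-0.09424263  0.06819147 -0.15902638]
a: rotate back in place-ish then untilt
[-1.49, 0.73, 1.16, 2.38, 4.23, 0.24, -2.69] [485. 199. 208.] err 0.6 1.9 dq 0.09
[-1.48, 0.68, 1.18, 2.38, 4.12, 0.24, -2.93] [501. 195. 232.] err 1.5 4.7 dq 0.09
[-1.46, 0.62, 1.15, 2.39, 3.74, 0.24, -2.93] [517. 191. 256.] err 2.8 8.8 dq 0.1
[-1.1, 0.45, 0.82, 2.34, 3.88, 0.24, -2.93] [541. 189. 254.] err 5.5 18.0 dq 0.1
[-0.68, 0.39, 0.42, 2.29, 3.93, 0.24, -2.93] [565. 189. 254.] err 11.1 37.3 dq 0.11
b: untilt+rotate at once
[ 28.34511822  24.90785106 -72.05985716]
[-1.39, 0.66, 1.08, 2.37, 4.23, 0.24, -2.57] [493. 195. 208.] err 3.9 12.0 dq 0.06
[-1.25, 0.54, 0.99, 2.35, 4.23, 0.24, -2.84] [517. 187. 232.] err 7.3 23.0 dq 0.07
[-0.94, 0.4, 0.7, 2.33, 4.11, 0.24, -2.93] [541. 179. 256.] err 10.3 33.3 dq 0.09
[-0.71, 0.35, 0.47, 2.32, 3.96, 0.24, -2.93] [553. 175. 268.] err 11.6 37.9 dq 0.13
c: other way -FY
[-26.75626465  30.44861168 101.690995  ]
[-1.25, 0.55, 0.95, 2.37, 4.23, 0.24, -1.72] [493. 195. 208.] err 1.0 3.1 dq 0.14
[-0.98, 0.42, 0.72, 2.34, 4.23, 0.24, -1.2] [517. 187. 232.] err 3.5 11.1 
[... 873 characters left out ...]
, 2.35, 4.23, 0.24, -2.84] [517. 187. 232.] err 7.3 23.0 dq 0.07
[-0.94, 0.4, 0.7, 2.33, 4.11, 0.24, -2.93] [541. 179. 256.] err 10.3 33.3 dq 0.09
[-0.71, 0.35, 0.47, 2.32, 3.96, 0.24, -2.93] [553. 175. 268.] err 11.6 37.9 dq 0.13
c: other way -FY
[-26.75626465  30.44861168 101.690995  ]
[-1.25, 0.55, 0.95, 2.37, 4.23, 0.24, -1.72] [493. 195. 208.] err 1.0 3.1 dq 0.14
[-0.98, 0.42, 0.72, 2.34, 4.23, 0.24, -1.2] [517. 187. 232.] err 3.5 11.1 dq 0.12
[-0.8, 0.37, 0.57, 2.31, 4.23, 0.24, -0.75] [541. 179. 256.] err 6.8 21.9 dq 0.11
[-0.79, 0.35, 0.59, 2.28, 4.23, 0.24, -0.33] [565. 171. 280.] err 10.1 33.5 dq 0.1
[-0.85, 0.36, 0.66, 2.27, 4.23, 0.24, -0.13] [577. 167. 292.] err 11.6 39.0 dq 0.1
```

```bash
cat > plan.py <<'E'
from sim import *
from scipy.interpolate import PchipInterpolator
R,p,st=cur(); q=np.array(st['qpos'])
pg=NE+np.array([0,0,200.])
g={}
for s_ in(1,-1):
    for q7 in (-2,-1,0,1,2):
        qq,e,a=ik(np.array([-.3,.4,0,1.8,0,.9,q7]),pg,Rt(-Z,FY*s_),0.0)
        if e<1 and a<.5: g[s_]=qq; print(s_,q7,qq.round(2),e.round(1),a.round(1))
def evalpath(W,n,prn=True):
    t=np.linspace(0,1,len(W)); f=PchipInterpolator(t,W); qs=f(np.linspace(0,1,n+1))
    poses=[fk(X,SG,a) for a in qs]; rows=[];qq=qs[0].copy(); mx=0
    for i in range(1,n+1):
        dp=poses[i][0]-poses[i-1][0]; r=np.degrees((poses[i][1]*poses[i-1][1].inv()).as_rotvec()); rows.append((dp/10,r))
        qq,e,a=ik(qq,*poses[i])
        if prn: print(i,'plan',qs[i].round(2).tolist(),'trk',qq.round(2).tolist(),'p',poses[i][0].round(0),'tool x',poses[i][1].as_matrix()[:,0].round(2),'step',np.linalg.norm(dp).round(0),np.linalg.norm(r).round(1),'e',round(e,1),round(a,1))
    return rows,qs
if __name__=="__main__":
    for s_ in g:
        G=g[s_]; print('goal',s_)
        m1=q.copy(); m1[5]=.45; m1[3]=2.1; m1[1]=.5;
        m2=(q+G)/2; m2[5]=.6; m2[1]=.3; m2[3]=1.9
        evalpath(np.array([q,m1,m2,G]),30)
E
python3 plan.py
```

```text
1 -2 [ 0.13  0.68 -0.8   1.69  0.56  1.01  0.46] 0.0 0.0
1 -1 [-0.01  0.61 -0.54  1.7   0.38  0.94  0.63] 0.0 0.0
1 0 [-0.17  0.58 -0.28  1.71  0.19  0.89  0.8 ] 0.0 0.0
1 1 [-0.35  0.56 -0.01  1.71  0.    0.87  0.97] 0.0 0.0
1 2 [-0.53  0.58  0.27  1.72 -0.19  0.87  1.16] 0.0 0.0
-1 -2 [-0.37  0.56  0.03  1.71 -0.02  0.87 -2.14] 0.0 0.0
-1 -1 [-0.55  0.58  0.32  1.72 -0.22  0.88 -1.96] 0.0 0.0
-1 0 [-0.72  0.63  0.61  1.72 -0.44  0.92 -1.75] 0.0 0.0
-1 1 [-0.87  0.72  0.89  1.73 -0.65  1.01 -1.56] 0.0 0.0
goal 1
1 plan [-1.49, 0.73, 1.11, 2.36, 4.24, 0.26, -2.32] trk [-1.49, 0.73, 1.11, 2.36, 4.23, 0.26, -2.31] p [484. 232. 197.] tool x [ 0.58 -0.04 -0.81] step 35.0 4.1 e 0.0 0.0
2 plan [-1.49, 0.7, 1.11, 2.33, 4.24, 0.28, -2.32] trk [-1.49, 0.7, 1.11, 2.33, 4.23, 0.28, -2.31] p [498. 259. 213.] tool x [ 0.6   0.02 -0.8 ] step 35.0 4.0 e 0.0 0.0
3 plan [-1.49, 0.67, 1.11, 2.3, 4.24, 0.31, -2.32] trk [-1.49, 0.67, 1.11, 2.3, 4.23, 0.3, -2.31] p [511. 285. 230.] tool x [ 0.61  0.09 -0.79] step 34.0 3.9 e 0.0 0.0
4 plan [-1.49, 0.65, 1.11, 2.26, 4.24, 0.33, -2.32] trk [-1.49, 0.64, 1.1
[... 8952 characters left out ...]
.0 11.8 e 0.0 0.0
27 plan [-0.96, 0.52, 0.92, 1.78, 0.09, 0.86, -1.67] trk [-0.87, 0.47, 0.75, 1.77, 0.22, 0.88, -1.8] p [584.  15. 340.] tool x [ 0.22 -0.43 -0.88] step 66.0 11.7 e 0.0 0.0
28 plan [-0.93, 0.58, 0.91, 1.76, -0.16, 0.91, -1.63] trk [-0.8, 0.51, 0.66, 1.76, 0.03, 0.9, -1.82] p [570.  63. 293.] tool x [ 0.13 -0.31 -0.94] step 69.0 11.6 e 0.0 0.0
29 plan [-0.9, 0.65, 0.9, 1.74, -0.4, 0.96, -1.59] trk [-0.72, 0.55, 0.57, 1.74, -0.15, 0.91, -1.84] p [562. 117. 250.] tool x [ 0.05 -0.16 -0.99] step 70.0 11.6 e 0.0 0.0
30 plan [-0.87, 0.72, 0.89, 1.73, -0.65, 1.01, -1.56] trk [-0.65, 0.6, 0.48, 1.72, -0.34, 0.9, -1.84] p [563. 175. 212.] tool x [ 0.  0. -1.] step 69.0 11.5 e 0.0 0.0
```

```bash
cat > plan2.py <<'E'
from sim import *
from scipy.interpolate import PchipInterpolator
def rows_of(W,n0=300,prn=True):
    W=np.array(W); t=np.linspace(0,1,len(W)); f=PchipInterpolator(t,W); u=np.linspace(0,1,n0+1); qs=f(u); ps=[fk(X,SG,a) for a in qs]
    c=[0]
    for i in range(n0):
        d=np.linalg.norm(ps[i+1][0]-ps[i][0]); a=np.degrees((ps[i+1][1]*ps[i][1].inv()).magnitude()); dq=np.abs(qs[i+1]-qs[i]).max()
        c.append(c[-1]+max(d/36,a/6.3,dq/.14))
    n=int(np.ceil(c[-1])); k=np.interp(np.linspace(0,c[-1],n+1),c,u); qs=f(k); P0,R0=fk(X,SG,qs[0]); qq=qs[0]; out=[]
    P_,R_=P0,R0
    for i in range(1,n+1):
        p,R=fk(X,SG,qs[i]); dp=np.round((p-P_)/10,1); r=np.round(np.degrees((R*R_.inv()).as_rotvec())*2)/2
        P_=P_+dp*10; R_=Ro.from_rotvec(np.radians(r))*R_; qq,e,a=ik(qq,P_,R_)
        out.append([1]+dp.tolist()+r.tolist())
        if prn: print(i,out[-1],'pl',qs[i][[0,2,4,5,6]].round(1),'tk',qq[[0,2,4,5,6]].round(2),'p',p.round(0),'e',round(e,1))
    return out
E
cat > go.py <<'E'
from plan2 import *
R,p,st=cur(); q=np.array(st['qpos'])
pg=NE+np.array([0,0,180.])
G,e,a=ik(np.array([-.35,.4,0,1.8,0,.9,1.]),pg,Rt(-Z,FY)); print(G.round(2),e)
m1=q.copy(); m1[5]=.45; m1[3]=2.1; m1[1]=.5; m1[4]=4.1;m1[2]=1.0
m2=(q+G)/2; m2[5]=.6; m2[1]=.3; m2[3]=1.9
rows_of([q,m1,m2,G])
E
python3 go.py
```

```text
[-0.35  0.59  0.01  1.73 -0.    0.82  0.98] 0.00011697563241717444
1 [1, 1.5, 3.0, 1.3, 3.5, -1.0, 2.0] pl [-1.5  1.1  4.2  0.3 -2.3] tk [-1.49  1.1   4.23  0.25 -2.31] p [484. 232. 197.] e 0.0
2 [1, 1.3, 2.9, 1.5, 3.5, -1.0, 2.0] pl [-1.5  1.1  4.2  0.3 -2.3] tk [-1.49  1.1   4.23  0.27 -2.31] p [497. 262. 212.] e 0.0
3 [1, 1.1, 3.0, 1.6, 4.0, -1.0, 1.5] pl [-1.5  1.1  4.2  0.3 -2.3] tk [-1.49  1.1   4.22  0.3  -2.32] p [508. 292. 228.] e 0.0
4 [1, 0.9, 3.0, 1.7, 3.5, -1.0, 2.0] pl [-1.5  1.1  4.2  0.3 -2.3] tk [-1.49  1.09  4.22  0.33 -2.32] p [517. 322. 245.] e 0.0
5 [1, 0.7, 2.9, 1.9, 4.0, -1.0, 2.0] pl [-1.5  1.1  4.2  0.4 -2.3] tk [-1.5   1.1   4.19  0.37 -2.31] p [525. 351. 264.] e 0.0
6 [1, 0.6, 2.9, 2.0, 3.5, -0.5, 1.5] pl [-1.5  1.1  4.2  0.4 -2.3] tk [-1.5   1.07  4.2   0.38 -2.34] p [530. 380. 284.] e 0.0
7 [1, 0.4, 2.8, 2.2, 4.0, -1.0, 1.5] pl [-1.5  1.   4.2  0.4 -2.3] tk [-1.5   1.08  4.17  0.42 -2.33] p [534. 408. 306.] e 0.0
8 [1, 0.2, 2.8, 2.3, 4.0, -0.5, 1.5] pl [-1.5  1.   4.1  0.4 -2.3] tk [-1.51  1.07  4.16  0.44 -2.35] p [536. 436. 329.] e 0.0
9 [1, 0.0, 2.6, 2
[... 3826 characters left out ...]
-0.65  0.38  0.44  0.7   0.66] p [646.  68. 303.] e 0.0
39 [1, -1.7, 1.6, -2.7, 3.0, 4.5, 0.0] pl [-0.5  0.1  0.5  0.8  0.6] tk [-0.59  0.31  0.35  0.73  0.72] p [629.  84. 276.] e 0.0
40 [1, -1.7, 1.9, -2.5, 3.5, 5.0, 0.5] pl [-0.4  0.1  0.3  0.8  0.7] tk [-0.53  0.23  0.26  0.76  0.8 ] p [612. 103. 251.] e 0.0
41 [1, -1.7, 2.2, -2.2, 4.0, 4.5, 0.0] pl [-0.4  0.1  0.2  0.8  0.8] tk [-0.47  0.16  0.17  0.79  0.86] p [595. 124. 229.] e 0.0
42 [1, -1.6, 2.4, -2.0, 4.5, 4.5, 0.5] pl [-0.4  0.   0.1  0.8  0.9] tk [-0.41  0.08  0.07  0.81  0.93] p [579. 149. 209.] e 0.0
43 [1, -1.6, 2.6, -1.7, 4.5, 4.0, 0.5] pl [-0.4  0.  -0.   0.8  1. ] tk [-0.36  0.01 -0.01  0.83  0.99] p [563. 175. 192.] e 0.0
```

Emit:
arm_command(series=[[1, 1.5, 3.0, 1.3, 3.5, -1.0, 2.0], [1, 1.3, 2.9, 1.5, 3.5, -1.0, 2.0], [1, 1.1, 3.0, 1.6, 4.0, -1.0, 1.5], [1, 0.9, 3.0, 1.7, 3.5, -1.0, 2.0], [1, 0.7, 2.9, 1.9, 4.0, -1.0, 2.0], [1, 0.6, 2.9, 2.0, 3.5, -0.5, 1.5]])

```text
clock: 9.2
eef_pos: [529.9, 379.7, 284.2]
tool_rot: [-0.675, 0.806, 0.45]
force: [-0.9, -0.8, -1.0]
width: 85.4
```

```bash
python3 st.py|head -1; sed -i 's/^m1=.*/m1=q.copy(); m1[5]=max(.45,q[5]); m1[3]=2.1; m1[1]=.5; m1[4]=min(q[4],4.1);m1[2]=1.0/' go.py; python3 go.py | cut -c1-110
```

```text
t 9.2 q [-1.49, 0.59, 1.06, 2.2, 4.19, 0.38, -2.32] p [529.9 379.7 284.2] F [-0.9 -0.8 -1. ] w 85.4
[-0.35  0.59  0.01  1.73 -0.    0.82  0.98] 0.00011697563241717444
1 [1, 0.5, 2.7, 2.3, 3.5, -1.0, 1.5] pl [-1.5  1.1  4.2  0.4 -2.3] tk [-1.5   1.06  4.18  0.39 -2.33] p [535. 
2 [1, 0.2, 2.7, 2.2, 4.0, -0.5, 1.5] pl [-1.5  1.   4.2  0.4 -2.3] tk [-1.5   1.05  4.16  0.42 -2.34] p [537. 
3 [1, 0.0, 2.6, 2.4, 4.0, -0.5, 1.5] pl [-1.5  1.   4.1  0.4 -2.3] tk [-1.5   1.04  4.15  0.45 -2.35] p [537. 
4 [1, 0.0, 2.5, 2.5, 4.0, -0.5, 1.0] pl [-1.5  1.   4.1  0.5 -2.3] tk [-1.51  1.04  4.12  0.47 -2.36] p [537. 
5 [1, 1.4, 1.1, 3.0, 4.5, -2.0, -0.5] pl [-1.5  1.   4.   0.5 -2.2] tk [-1.52  1.07  4.04  0.53 -2.33] p [551.
6 [1, 2.0, 0.0, 2.9, 3.5, -2.5, -1.5] pl [-1.4  0.9  3.9  0.5 -2.1] tk [-1.52  1.11  3.97  0.57 -2.3 ] p [571.
7 [1, 2.1, -0.6, 2.8, 3.0, -2.0, -2.0] pl [-1.4  0.9  3.7  0.5 -2. ] tk [-1.51  1.14  3.92  0.59 -2.29] p [592
8 [1, 2.2, -1.0, 2.6, 3.0, -2.5, -2.5] pl [-1.4  0.9  3.6  0.5 -1.9] tk [-1.51  1.18  3.84  0.62 -2.28] p [613
9 [1, 2.0, -1.5, 2.5, 2.0, -2.5, -2.5] pl [-1
[... 2362 characters left out ...]
.72  0.46  0.55  0.66  0.56] p [66
31 [1, -1.7, 1.2, -2.9, 2.5, 5.5, -0.5] pl [-0.5  0.2  0.6  0.8  0.5] tk [-0.66  0.38  0.45  0.71  0.65] p [64
32 [1, -1.7, 1.4, -2.7, 3.5, 4.5, -0.0] pl [-0.5  0.1  0.5  0.8  0.6] tk [-0.6   0.3   0.35  0.72  0.72] p [62
33 [1, -1.7, 1.8, -2.5, 3.5, 5.0, 0.0] pl [-0.4  0.1  0.4  0.8  0.7] tk [-0.53  0.23  0.26  0.76  0.79] p [612
34 [1, -1.8, 2.1, -2.3, 3.5, 4.5, 0.5] pl [-0.4  0.1  0.2  0.8  0.8] tk [-0.48  0.16  0.17  0.78  0.85] p [595
35 [1, -1.6, 2.3, -2.1, 4.5, 4.5, 0.0] pl [-0.4  0.   0.1  0.8  0.9] tk [-0.42  0.09  0.08  0.8   0.92] p [578
36 [1, -1.5, 2.5, -1.7, 4.5, 4.0, 0.5] pl [-0.4  0.  -0.   0.8  1. ] tk [-0.36  0.01 -0.    0.82  0.98] p [563
```

Tracking matches the model well. Next chunk.

Emit:
arm_command(series=[[1, 0.5, 2.7, 2.3, 3.5, -1.0, 1.5], [1, 0.2, 2.7, 2.2, 4.0, -0.5, 1.5], [1, 0.0, 2.6, 2.4, 4.0, -0.5, 1.5], [1, 0.0, 2.5, 2.5, 4.0, -0.5, 1.0], [1, 1.4, 1.1, 3.0, 4.5, -2.0, -0.5], [1, 2.0, 0.0, 2.9, 3.5, -2.5, -1.5], [1, 2.1, -0.6, 2.8, 3.0, -2.0, -2.0], [1, 2.2, -1.0, 2.6, 3.0, -2.5, -2.5], [1, 2.0, -1.5, 2.5, 2.0, -2.5, -2.5], [1, 2.0, -1.9, 2.2, 2.0, -2.0, -3.5], [1, 1.9, -2.2, 2.1, 2.0, -2.0, -3.5]])

```text
clock: 10.12
eef_pos: [673.8, 421.7, 560.1]
tool_rot: [-0.29, 0.186, 0.488]
force: [0.2, 0.3, -0.4]
width: 85.4
```

```bash
python3 st.py|head -1; cat > go2.py <<'E'
from plan2 import *
R,p,st=cur(); q=np.array(st['qpos'])
pg=NE+np.array([0,0,180.])
G,e,a=ik(np.array([-.35,.4,0,1.8,0,.9,1.]),pg,Rt(-Z,FY)); print(G.round(2),e)
m2=(q+G)/2; m2[4]=2; m2[6]=q[6]+(G[6]-q[6])*(q[4]-2)/(q[4]-G[4]); m2[5]=.75; m2[1]=.25; m2[3]=1.85
rows_of([q,m2,G])
E
python3 go2.py | cut -c1-125
```

```text
t 10.1167 q [-1.49, 0.57, 1.27, 2.0, 3.63, 0.63, -2.21] p [673.8 421.7 560.1] F [ 0.2  0.3 -0.4] w 85.4
[-0.35  0.59  0.01  1.73 -0.    0.82  0.98] 0.00011697563241717444
1 [1, 1.3, -1.5, 2.9, 3.5, -2.5, -1.5] pl [-1.5  1.2  3.5  0.6 -2.1] tk [-1.48  1.3   3.58  0.67 -2.21] p [687. 407. 587.] e 
2 [1, 1.3, -1.8, 2.8, 3.0, -2.0, -1.5] pl [-1.4  1.2  3.4  0.6 -2. ] tk [-1.46  1.31  3.54  0.69 -2.21] p [699. 389. 615.] e 
3 [1, 1.1, -2.1, 2.6, 2.5, -2.0, -2.0] pl [-1.4  1.2  3.4  0.7 -2. ] tk [-1.44  1.31  3.49  0.69 -2.18] p [710. 368. 641.] e 
4 [1, 1.0, -2.3, 2.4, 2.5, -2.5, -2.5] pl [-1.3  1.1  3.3  0.7 -1.9] tk [-1.42  1.31  3.4   0.71 -2.13] p [721. 345. 665.] e 
5 [1, 0.9, -2.6, 2.3, 2.5, -1.5, -3.0] pl [-1.3  1.1  3.2  0.7 -1.8] tk [-1.41  1.31  3.32  0.69 -2.09] p [730. 320. 688.] e 
6 [1, 0.9, -2.7, 2.0, 2.0, -2.0, -3.0] pl [-1.3  1.   3.1  0.7 -1.7] tk [-1.39  1.31  3.25  0.69 -2.04] p [738. 292. 708.] e 
7 [1, 0.7, -3.0, 1.7, 2.0, -1.0, -3.5] pl [-1.2  1.   2.9  0.7 -1.6] tk [-1.38  1.32  3.16  0.67 -1.98] p [745. 262. 725.] e 
8 [1, 0.5, -3.2, 1.4, 2.0, -1.0, -4.0] pl [-1.2
[... 2401 characters left out ...]
0.5  0.8  0.5] tk [-0.66  0.41  0.37  0.75  0.66] p [632.  64. 309.] e 
28 [1, -1.4, 1.8, -2.6, 3.0, 4.5, 1.0] pl [-0.5  0.1  0.4  0.8  0.6] tk [-0.6   0.34  0.28  0.77  0.74] p [618.  83. 282.] e 
29 [1, -1.4, 2.1, -2.5, 3.5, 4.5, 1.0] pl [-0.4  0.1  0.3  0.8  0.7] tk [-0.54  0.26  0.19  0.8   0.81] p [604. 103. 257.] e 
30 [1, -1.4, 2.2, -2.4, 3.5, 4.0, 1.5] pl [-0.4  0.1  0.2  0.8  0.8] tk [-0.49  0.2   0.12  0.81  0.88] p [590. 125. 234.] e 
31 [1, -1.4, 2.4, -2.1, 4.0, 4.0, 1.0] pl [-0.4  0.   0.1  0.8  0.9] tk [-0.44  0.13  0.04  0.82  0.95] p [577. 149. 212.] e 
32 [1, -1.3, 2.6, -2.0, 4.5, 3.5, 1.0] pl [-0.4  0.  -0.   0.8  1. ] tk [-0.39  0.05 -0.04  0.82  1.01] p [563. 175. 192.] e
```

Emit:
arm_command(series=[[1, 1.3, -1.5, 2.9, 3.5, -2.5, -1.5], [1, 1.3, -1.8, 2.8, 3.0, -2.0, -1.5], [1, 1.1, -2.1, 2.6, 2.5, -2.0, -2.0], [1, 1.0, -2.3, 2.4, 2.5, -2.5, -2.5], [1, 0.9, -2.6, 2.3, 2.5, -1.5, -3.0], [1, 0.9, -2.7, 2.0, 2.0, -2.0, -3.0], [1, 0.7, -3.0, 1.7, 2.0, -1.0, -3.5], [1, 0.5, -3.2, 1.4, 2.0, -1.0, -4.0], [1, 0.5, -3.4, 1.0, 1.5, -0.5, -4.0], [1, 0.3, -3.5, 0.4, 1.5, 0.0, -4.5]])

```text
clock: 10.95
eef_pos: [757.5, 158.3, 754.1]
tool_rot: [-0.002, -0.18, -0.044]
force: [0.0, -0.1, 0.7]
width: 85.2
```

```bash
python3 st.py|head -1; cat > go3.py <<'E'
from plan2 import *
R,p,st=cur(); q=np.array(st['qpos'])
pg=NE+np.array([0,0,180.])
G,e,a=ik(np.array([-.35,.4,0,1.8,0,.9,1.]),pg,Rt(-Z,FY))
m2=(q+G)/2; m2[5]=.75; m2[1]=.35; m2[3]=1.8
rows_of([q,m2,G])
E
python3 go3.py | cut -c1-125
```

```text
t 10.95 q [-1.35, 0.46, 1.31, 1.9, 2.83, 0.6, -1.73] p [757.5 158.3 754.1] F [ 0.  -0.1  0.7] w 85.2
1 [1, 0.5, -3.0, 0.5, 1.5, -1.0, -4.0] pl [-1.3  1.2  2.7  0.6 -1.6] tk [-1.32  1.31  2.74  0.6  -1.69] p [763. 130. 757.] e 
2 [1, 0.3, -3.1, 0.1, 1.5, 0.0, -4.0] pl [-1.2  1.2  2.6  0.6 -1.5] tk [-1.3   1.32  2.64  0.58 -1.63] p [766. 100. 757.] e 0
3 [1, 0.1, -2.9, -0.5, 1.0, 0.5, -4.0] pl [-1.2  1.1  2.4  0.7 -1.3] tk [-1.27  1.32  2.54  0.57 -1.56] p [767.  70. 752.] e 
4 [1, -0.0, -2.8, -1.1, 1.0, 1.5, -4.5] pl [-1.2  1.1  2.3  0.7 -1.2] tk [-1.26  1.32  2.4   0.54 -1.45] p [767.  42. 742.] e
5 [1, -0.2, -2.5, -1.6, 1.0, 2.5, -4.0] pl [-1.1  1.   2.1  0.7 -1.1] tk [-1.24  1.32  2.25  0.5  -1.32] p [765.  17. 726.] e
6 [1, -0.3, -2.3, -2.0, 1.5, 3.0, -4.0] pl [-1.1  0.9  2.   0.7 -0.9] tk [-1.22  1.32  2.07  0.46 -1.16] p [762.  -6. 706.] e
7 [1, -0.5, -1.9, -2.6, 1.0, 4.0, -3.5] pl [-1.   0.9  1.9  0.7 -0.8] tk [-1.21  1.32  1.87  0.42 -0.97] p [757. -24. 680.] e
8 [1, -0.6, -1.4, -2.9, 1.5, 4.5, -3.0] pl [-1.   0.8  1.7  0.7 -0.7] tk [-1.19  1.3   1.62  0.4  -0.73] p [751. -39.
[... 1323 characters left out ...]
0.5  0.8  0.5] tk [-0.63  0.39  0.38  0.77  0.61] p [633.  53. 302.] e 
20 [1, -1.3, 2.1, -2.5, 3.0, 4.5, 1.5] pl [-0.5  0.2  0.4  0.8  0.6] tk [-0.58  0.32  0.3   0.79  0.69] p [620.  75. 277.] e 
21 [1, -1.4, 2.3, -2.4, 3.5, 4.0, 2.0] pl [-0.5  0.1  0.3  0.8  0.7] tk [-0.53  0.24  0.22  0.8   0.77] p [606.  97. 253.] e 
22 [1, -1.4, 2.4, -2.3, 4.0, 4.0, 2.0] pl [-0.4  0.1  0.2  0.8  0.8] tk [-0.47  0.17  0.14  0.8   0.85] p [592. 122. 230.] e 
23 [1, -1.5, 2.6, -2.0, 4.0, 4.0, 1.5] pl [-0.4  0.1  0.1  0.8  0.9] tk [-0.42  0.1   0.06  0.82  0.92] p [577. 148. 210.] e 
24 [1, -1.4, 2.8, -1.8, 4.5, 3.5, 2.0] pl [-0.4  0.  -0.   0.8  1. ] tk [-0.36  0.02 -0.02  0.82  0.99] p [563. 175. 192.] e
```

Emit:
arm_command(series=[[1, 0.5, -3.0, 0.5, 1.5, -1.0, -4.0], [1, 0.3, -3.1, 0.1, 1.5, 0.0, -4.0], [1, 0.1, -2.9, -0.5, 1.0, 0.5, -4.0], [1, 0.0, -2.8, -1.1, 1.0, 1.5, -4.5], [1, -0.2, -2.5, -1.6, 1.0, 2.5, -4.0], [1, -0.3, -2.3, -2.0, 1.5, 3.0, -4.0], [1, -0.5, -1.9, -2.6, 1.0, 4.0, -3.5], [1, -0.6, -1.4, -2.9, 1.5, 4.5, -3.0], [1, -0.8, -1.0, -3.3, 1.5, 5.0, -2.0], [1, -0.9, -0.5, -3.4, 1.5, 5.5, -2.0], [1, -1.0, 0.0, -3.4, 2.0, 5.5, -1.0], [1, -1.0, 0.5, -3.5, 2.0, 5.5, -0.5]])

```text
clock: 11.95
eef_pos: [719.0, -41.1, 545.0]
tool_rot: [-0.068, 0.402, -0.686]
force: [1.1, -1.0, -1.4]
width: 85.4
```

```bash
python3 st.py|head -1; cat > go4.py <<'E'
from plan2 import *
R,p,st=cur(); q=np.array(st['qpos'])
pg=NE+np.array([0,0,180.])
G,e,a=ik(np.array([-.35,.4,0,1.8,0,.9,1.]),pg,Rt(-Z,FY))
rows_of([q,G])
E
python3 go4.py | cut -c1-125
```

```text
t 11.95 q [-1.1, 0.46, 1.07, 1.81, 1.06, 0.52, -0.11] p [719.  -41.1 545. ] F [ 1.1 -1.  -1.4] w 85.4
1 [1, -0.1, 0.5, -3.4, 1.0, 4.0, -0.0] pl [-1.   1.   1.   0.5 -0. ] tk [-1.04  0.99  0.99  0.53 -0.03] p [719. -34. 511.] e 
2 [1, -0.4, 0.6, -3.3, 1.0, 4.5, -0.0] pl [-1.   0.9  0.9  0.6  0.1] tk [-0.99  0.91  0.91  0.56  0.05] p [716. -28. 477.] e 
3 [1, -0.5, 0.7, -3.3, 1.0, 4.0, -0.0] pl [-0.9  0.8  0.8  0.6  0.1] tk [-0.94  0.84  0.84  0.58  0.12] p [711. -21. 444.] e 
4 [1, -0.6, 0.9, -3.3, 1.5, 4.5, 0.0] pl [-0.9  0.8  0.8  0.6  0.2] tk [-0.88  0.76  0.76  0.61  0.2 ] p [704. -12. 412.] e 0
5 [1, -0.9, 1.0, -3.1, 1.5, 4.5, 0.5] pl [-0.8  0.7  0.7  0.6  0.3] tk [-0.83  0.68  0.69  0.64  0.27] p [696.  -2. 380.] e 0
6 [1, -1.0, 1.2, -3.1, 2.0, 4.5, 1.0] pl [-0.8  0.6  0.6  0.6  0.4] tk [-0.78  0.6   0.62  0.65  0.35] p [686.   9. 350.] e 0
7 [1, -1.1, 1.3, -2.9, 2.5, 4.5, 0.5] pl [-0.7  0.5  0.5  0.7  0.4] tk [-0.72  0.52  0.54  0.68  0.43] p [674.  23. 321.] e 0
8 [1, -1.4, 1.6, -2.7, 2.5, 4.0, 1.0] pl [-0.7  0.5  0.5  0.7  0.5] tk [-0.67  0.46  0.47  0.69  0.49] p [661.  39. 293.] e 0
9 [1, -1.4, 1.8, -2.6, 3.0, 4.5, 1.5] pl [-0.6  0.4  0.4  0.7  0.6] tk [-0.61  0.37  0.39  0.71  0.58] p [646.  56. 268.] e 0
10 [1, -1.6, 2.0, -2.2, 3.0, 4.5, 1.5] pl [-0.6  0.3  0.3  0.7  0.7] tk [-0.56  0.3   0.32  0.74  0.66] p [631.  76. 245.] e 
11 [1, -1.7, 2.2, -2.0, 4.0, 4.0, 1.5] pl [-0.5  0.2  0.2  0.8  0.7] tk [-0.5   0.22  0.24  0.75  0.73] p [614.  99. 226.] e 
12 [1, -1.7, 2.5, -1.6, 4.0, 4.0, 2.0] pl [-0.5  0.2  0.1  0.8  0.8] tk [-0.45  0.14  0.16  0.77  0.81] p [597. 123. 210.] e 
13 [1, -1.7, 2.5, -1.1, 4.0, 4.0, 2.0] pl [-0.4  0.1  0.1  0.8  0.9] tk [-0.39  0.06  0.09  0.8   0.89] p [580. 149. 199.] e 
14 [1, -1.6, 2.7, -0.6, 4.5, 3.5, 2.0] pl [-0.4  0.  -0.   0.8  1. ] tk [-0.34 -0.01  0.01  0.83  0.97] p [563. 175. 192.] e
```

Emit:
arm_command(series=[[1, -0.1, 0.5, -3.4, 1.0, 4.0, 0.0], [1, -0.4, 0.6, -3.3, 1.0, 4.5, 0.0], [1, -0.5, 0.7, -3.3, 1.0, 4.0, 0.0], [1, -0.6, 0.9, -3.3, 1.5, 4.5, 0.0], [1, -0.9, 1.0, -3.1, 1.5, 4.5, 0.5], [1, -1.0, 1.2, -3.1, 2.0, 4.5, 1.0], [1, -1.1, 1.3, -2.9, 2.5, 4.5, 0.5], [1, -1.4, 1.6, -2.7, 2.5, 4.0, 1.0], [1, -1.4, 1.8, -2.6, 3.0, 4.5, 1.5], [1, -1.6, 2.0, -2.2, 3.0, 4.5, 1.5], [1, -1.7, 2.2, -2.0, 4.0, 4.0, 1.5], [1, -1.7, 2.5, -1.6, 4.0, 4.0, 2.0], [1, -1.7, 2.5, -1.1, 4.0, 4.0, 2.0], [1, -1.6, 2.7, -0.6, 4.5, 3.5, 2.0], [1, 0, 0, 0, 0, 0, 0]])

```text
clock: 13.2
eef_pos: [561.4, 177.6, 194.8]
tool_rot: [2.049, 1.563, 1.809]
force: [0.6, 0.2, -0.3]
width: 85.4
```

```bash
cat > br.py <<'E'
from geo import *
import sys
def show(z,tgt=NE,yaw=P[2]):
    R,p,st=cur(); print('t',round(st['clock'],2),'q',np.round(st['qpos'],2).tolist(),'p',p.round(1),'F',np.round(st['force'],1),'w',round(st['width'],1))
    y=np.array([-np.sin(yaw),np.cos(yaw),0]); print('turn',rv(R,Rt(-Z,y)).round(1),'shift cm',((tgt+[0,0,z]-p)/10).round(2))
if __name__=="__main__": show(float(sys.argv[1]))
E
python3 br.py 60; python3 - <<'E'
from geo import *
for c,o in(('scene',(260,185,110,100)),('top',(150,135,80,90))):
    im=ctrl.get_image(c); cv2.imwrite(f'pics/{c}5f.png',im); draw(im,c,P,6,o,f'pics/{c}5.png')
E
```

```text
t 13.2 q [-0.34, 0.58, -0.02, 1.73, 0.01, 0.83, 0.97] p [561.4 177.6 194.8] F [ 0.6  0.2 -0.3] w 85.4
turn [-0.4 -0.1 -0.2] shift cm [  0.17  -0.23 -12.28]
```

View pics/scene5.png

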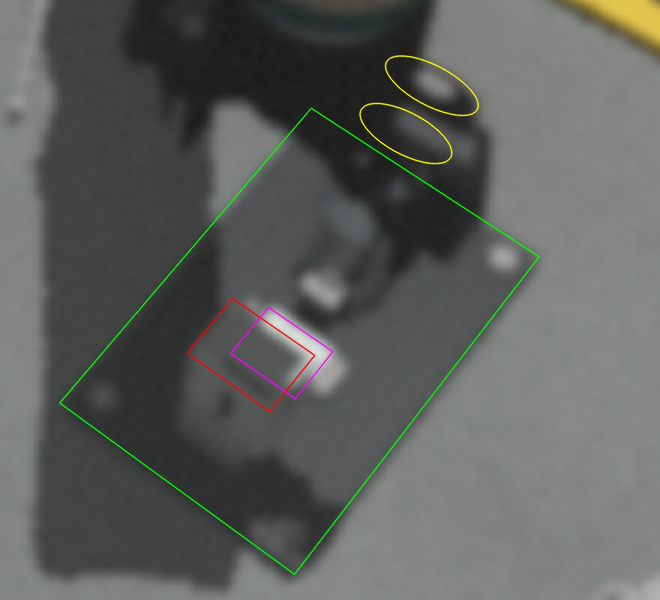

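View pics/top5.png

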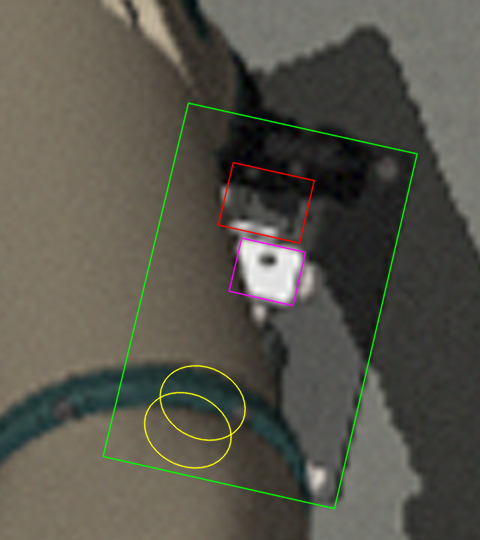

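Emit:
arm_command(series=[[1, 0.1, -0.1, -2.4, -0.4, 0, 0], [1, 0.1, -0.1, -2.4, 0, 0, 0], [1, 0, 0, -2.4, 0, 0, 0], [1, 0, 0, -2.4, 0, 0, 0], [1, 0, 0, -1.6, 0, 0, 0], [1, 0, 0, 0, 0, 0, 0]])

```text
clock: 13.8
eef_pos: [563.4, 171.4, 81.1]
tool_rot: [-1.295, 1.559, -1.536]
force: [-0.6, 0.8, 0.3]
width: 85.4
```

```bash
python3 br.py 16; python3 - <<'E'
from geo import *
for c,o in(('scene',(260,185,110,100)),):
    im=ctrl.get_image(c); draw(im,c,P,6,o,f'pics/{c}6.png')
E
```

```text
t 13.8 q [-0.35, 0.74, -0.01, 1.81, 0.03, 0.59, 0.96] p [563.4 171.4  81.1] F [-0.6  0.8  0.3] w 85.4
turn [ 0.7  0.  -0.1] shift cm [-0.03  0.39 -5.31]
```

View pics/scene6.png

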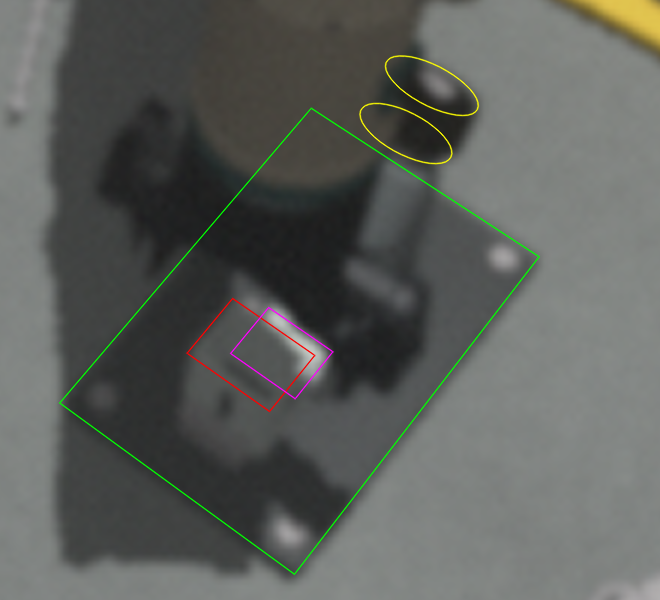

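Emit:
arm_command(series=[[1, 0, 0.2, -1.8, 0.4, 0, 0], [1, 0, 0.2, -1.8, 0.3, 0, 0], [1, 0, 0, -1.7, 0, 0, 0], [1, 0, 0, 0, 0, 0, 0]])

```text
clock: 14.18
eef_pos: [564.9, 176.0, 30.1]
tool_rot: [0.765, 1.567, 0.523]
force: [-0.3, -0.7, -0.7]
width: 85.4
```

```bash
python3 br.py 16
```

```text
t 14.18 q [-0.34, 0.82, -0.02, 1.83, 0.02, 0.49, 0.96] p [564.9 176.   30.1] F [-0.3 -0.7 -0.7] w 85.4
turn [-0.1  0.2 -0.1] shift cm [-0.18 -0.07 -0.21]
```

Emit:
arm_command(series=[[0, -0.1, 0, -0.1, 0, 0, 0], [0, 0, 0, 0, 0, 0, 0], [0, 0, 0, 0, 0, 0, 0], [0, 0, 0, 0, 0, 0, 0], [0, 0, 0, 0, 0, 0, 0], [0, 0, 0, 0, 0, 0, 0], [0, 0, 0, 0, 0, 0, 0]])

```text
clock: 14.77
eef_pos: [565.8, 176.9, 31.9]
tool_rot: [0.717, 1.562, 0.475]
force: [-0.8, 0.2, 6.9]
width: 43.5
```

```bash
python3 br.py 16
```

```text
t 14.77 q [-0.34, 0.82, -0.02, 1.83, 0.02, 0.48, 0.96] p [565.8 176.9  31.9] F [-0.8  0.2  6.9] w 43.5
turn [-0.2  0.5 -0.1] shift cm [-0.27 -0.16 -0.39]
```

Emit:
arm_command(series=[[0, 0, 0, 0.5, 0, 0, 0], [0, 0, 0, 1, 0, 0, 0], [0, 0, 0, 1.5, 0, 0, 0], [0, 0, 0, 1.5, 0, 0, 0], [0, 0, 0, 2, 0, 0, 0], [0, 0, 0, 2.5, 0, 0, 0], [0, 0, 0, 2.5, 0, 0, 0], [0, 0, 0, 2.5, 0, 0, 0], [0, 0, 0, 0, 0, 0, 0]])

```text
clock: 15.52
eef_pos: [567.7, 177.5, 175.9]
tool_rot: [0.66, 1.555, 0.418]
force: [1.2, -0.4, -0.7]
width: 43.4
```

```bash
python3 br.py 16;  python3 - <<'E'
from geo import *
for c in('scene','top'):
    im=ctrl.get_image(c); cv2.imwrite(f'pics/{c}7.png',cv2.resize(im[140:300,140:380],None,fx=3,fy=3,interpolation=2))
E
```

```text
t 15.52 q [-0.34, 0.61, -0.02, 1.75, 0.02, 0.77, 0.96] p [567.7 177.5 175.9] F [ 1.2 -0.4 -0.7] w 43.4
turn [-0.4  0.8 -0. ] shift cm [ -0.46  -0.22 -14.79]
```

View pics/scene7.png

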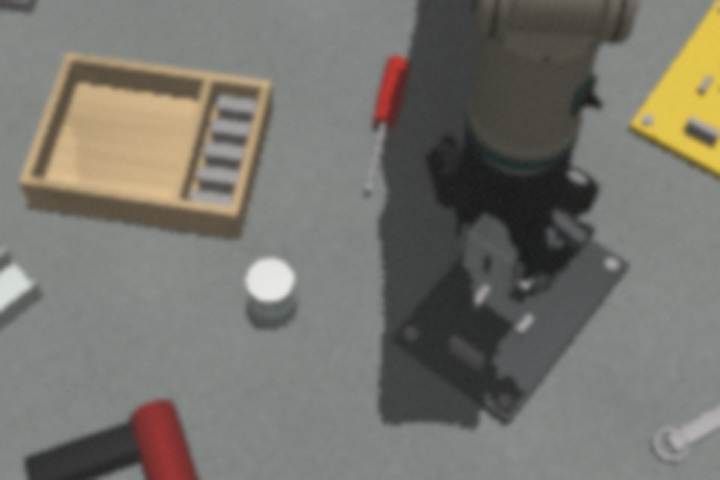

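Emit:
arm_command(series=[[0, -0.1, -1.2, 0, -0.4, 0.4, 1.2], [0, -0.3, -2.5, 0, 0, 0.4, 2.4], [0, -0.3, -3.3, 0, 0, 0, 2.4], [0, -0.3, -3.3, 0, 0, 0, 2.4], [0, -0.3, -3.3, 0, 0, 0, 2.4], [0, -0.3, -3.3, 0, 0, 0, 2.4], [0, -0.3, -3.3, 0, 0, 0, 2.4], [0, -0.3, -3.3, 0, 0, 0, 2.4], [0, -0.3, -3.3, 0, 0, 0, 2.4], [0, -0.3, -3.3, 0, 0, 0, 2.4], [0, -0.3, -3.3, 0, 0, 0, 2.4], [0, -0.3, -3.3, 0, 0, 0, 2.4], [0, -0.2, -2.0, 0, 0, 0, 1.6], [0, 0, -1, 0, 0, 0, 0], [0, 0, 0, 0, 0, 0, 0]])

```text
clock: 16.87
eef_pos: [527.2, -223.2, 168.9]
tool_rot: [-2.666, 1.56, -2.404]
force: [0.6, 0.3, -1.8]
width: 43.3
```

```bash
cat > bay.py <<'E'
from br import *
T=BAY+15*np.array([np.cos(C[2]),np.sin(C[2]),0])
show(float(sys.argv[1]),T,C[2])
E
python3 bay.py 21; python3 - <<'E'
from geo import *
for c in('scene','top'):
    im=ctrl.get_image(c); cv2.imwrite(f'pics/{c}8.png',cv2.resize(im[120:280,100:380] if c=='scene' else im[100:260,200:480],None,fx=2.8,fy=2.8,interpolation=2))
E
```

```text
t 16.87 q [0.47, 0.6, -0.19, 1.79, 0.17, 0.77, 2.02] p [ 527.2 -223.2  168.9] F [ 0.6  0.3 -1.8] w 43.3
turn [ 0.4 -0.5 -0.2] shift cm [  0.64   0.4  -13.99]
```

View pics/scene8.png

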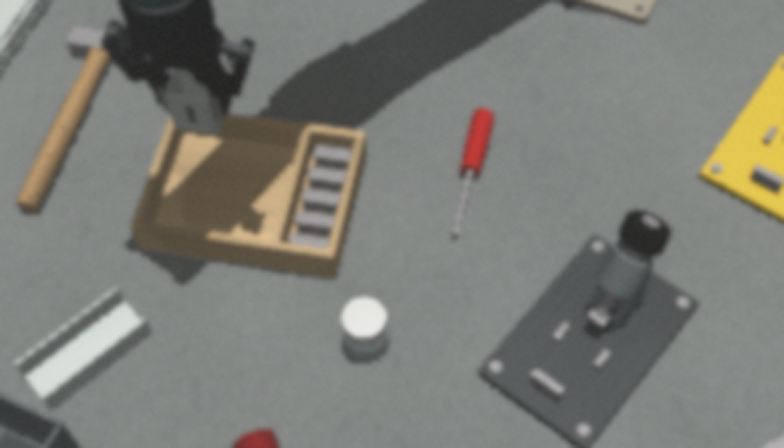

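View pics/top8.png

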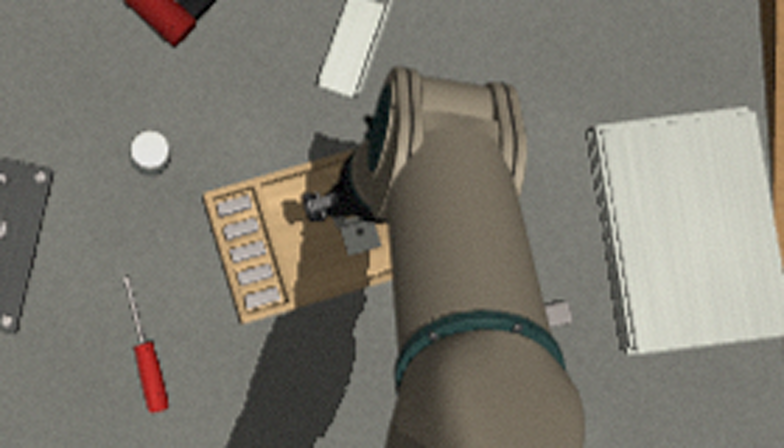

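Emit:
arm_command(series=[[0, 0.3, 0.2, -1, 0.4, -0.5, 0], [0, 0.3, 0.2, -2, 0, 0, 0], [0, 0, 0, -2.5, 0, 0, 0], [0, 0, 0, -2.5, 0, 0, 0], [0, 0, 0, -2, 0, 0, 0], [0, 0, 0, -1.3, 0, 0, 0], [0, 0, 0, -0.6, 0, 0, 0], [0, 0, 0, 0, 0, 0, 0], [0, 0, 0, 0, 0, 0, 0]])

```text
clock: 17.72
eef_pos: [535.3, -214.9, 51.4]
tool_rot: [-0.063, 1.568, 0.207]
force: [0.7, -0.8, -1.2]
width: 43.3
```

```bash
python3 bay.py 20; python3 - <<'E'
from geo import *
for c in('scene','top'):
    im=ctrl.get_image(c); cv2.imwrite(f'pics/{c}9.png',cv2.resize(im[130:230,130:250] if c=='scene' else im[130:230,250:370],None,fx=5,fy=5,interpolation=2))
E
```

```text
t 17.72 q [0.43, 0.78, -0.15, 1.86, 0.21, 0.52, 1.98] p [ 535.3 -214.9   51.4] F [ 0.7 -0.8 -1.2] w 43.3
turn [-0.   0.2 -0.6] shift cm [-0.16 -0.43 -2.34]
```

View pics/scene9.png

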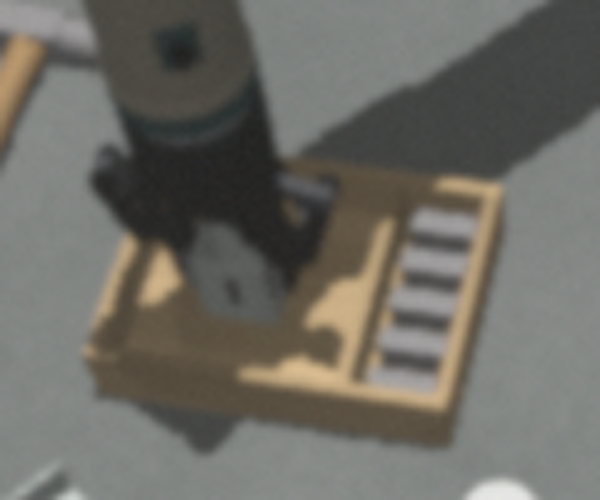

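View pics/top9.png

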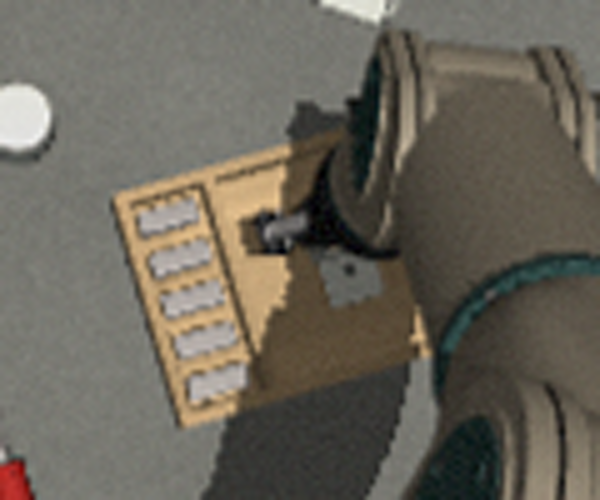

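Emit:
arm_command(series=[[0, -0.1, -0.3, -0.7, 0, 0.2, 0], [0, 0, -0.1, -0.6, 0, 0, 0], [0, 0, 0, -0.4, 0, 0, 0], [0, 0, 0, -0.2, 0, 0, 0], [0, 0, 0, 0, 0, 0, 0]])

```text
clock: 18.23
eef_pos: [533.1, -220.4, 31.4]
tool_rot: [2.639, 1.569, 2.906]
force: [0.5, -0.0, -2.4]
width: 43.3
```

```bash
python3 bay.py 20
```

```text
t 18.23 q [0.43, 0.81, -0.14, 1.86, 0.22, 0.48, 1.98] p [ 533.1 -220.4   31.4] F [ 0.5 -0.  -2.4] w 43.3
turn [-0.  -0.1 -0.5] shift cm [ 0.06  0.12 -0.34]
```

Emit:
arm_command(series=[[0, 0, 0, -0.1, 0, 0, 0], [0, 0, 0, -0.1, 0, 0, 0], [0, 0, 0, 0, 0, 0, 0]])

```text
clock: 18.48
eef_pos: [533.6, -220.4, 30.1]
tool_rot: [2.847, 1.57, 3.115]
force: [0.7, -0.9, -2.2]
width: 43.4
```

```bash
python3 bay.py 20
```

```text
t 18.48 q [0.43, 0.81, -0.14, 1.86, 0.22, 0.48, 1.98] p [ 533.6 -220.4   30.1] F [ 0.7 -0.9 -2.2] w 43.4
turn [-0.  -0.  -0.5] shift cm [-0.    0.12 -0.21]
```

Emit:
arm_command(series=[[0, 0, 0, -0.1, 0, 0, 0], [0, 0, 0, -0.1, 0, 0, 0], [0, 0, 0, 0, 0, 0, 0]])

```text
clock: 18.73
eef_pos: [533.5, -220.5, 28.0]
tool_rot: [2.896, 1.57, -3.119]
force: [-0.5, 0.7, -1.5]
width: 43.2
```

```bash
python3 bay.py 20
```

```text
t 18.73 q [0.43, 0.82, -0.14, 1.86, 0.22, 0.48, 1.98] p [ 533.5 -220.5   28. ] F [-0.5  0.7 -1.5] w 43.2
turn [ 0.  -0.  -0.5] shift cm [ 0.01  0.13 -0.  ]
```

Emit:
arm_command(series=[[0, 0, 0, -0.1, 0, 0, 0], [0, 0, 0, -0.1, 0, 0, 0], [0, 0, 0, 0, 0, 0, 0]])

```text
clock: 18.98
eef_pos: [533.6, -220.5, 27.8]
tool_rot: [-2.579, 1.57, -2.311]
force: [-3.6, 0.5, 12.8]
width: 43.3
```

```bash
python3 bay.py 20
```

```text
t 18.98 q [0.43, 0.82, -0.14, 1.86, 0.22, 0.48, 1.98] p [ 533.6 -220.5   27.8] F [-3.6  0.5 12.8] w 43.3
turn [ 0.  -0.  -0.5] shift cm [0.   0.13 0.02]
```

Emit:
arm_command(series=[[0, 0, 0, 0, 0, 0, 0], [0, 0, 0, 0, 0, 0, 0], [0.6, 0, 0, 0, 0, 0, 0], [0.6, 0, 0, 0, 0, 0, 0], [0.9, 0, 0, 0, 0, 0, 0], [0.9, 0, 0, 0, 0, 0, 0], [0.9, 0, 0, 0, 0, 0, 0]])

```text
clock: 19.57
eef_pos: [533.6, -220.5, 25.9]
tool_rot: [2.832, 1.57, 3.099]
force: [-0.1, -0.0, -0.6]
width: 76.6
```

```bash
python3 bay.py 20
```

```text
t 19.57 q [0.43, 0.82, -0.14, 1.86, 0.22, 0.47, 1.98] p [ 533.6 -220.5   25.9] F [-0.1 -0.  -0.6] w 76.6
turn [-0.  -0.  -0.5] shift cm [0.   0.13 0.21]
```

Released with no residual force; now withdraw straight up and away towards the robot.

Emit:
arm_command(series=[[0.9, 0, 0, 1, 0, 0, 0], [0.9, 0, 0, 2, 0, 0, 0], [0.9, 0, 0, 2.5, 0, 0, 0], [0.9, 0, 0, 3, 0, 0, 0], [0.9, 0, 0, 3, 0, 0, 0], [0.9, 0, 0, 3, 0, 0, 0], [0.9, 0, 0, 3, 0, 0, 0], [0.9, 0, 1, 3, 0, 0, 0], [0.9, 0, 3, 2, 0, 0, 0], [0.9, 0, 3, 1, 0, 0, 0], [0.9, 0, 3.5, 0, 0, 0, 0], [0.9, 0, 3.5, 0, 0, 0, 0], [0.9, 0, 3.5, 0, 0, 0, 0], [0.9, 0, 3.5, 0, 0, 0, 0], [0.9, 0, 3.5, 0, 0, 0, 0], [0.9, 0, 2, 0, 0, 0, 0], [0.9, 0, 0, 0, 0, 0, 0], [0.9, 0, 0, 0, 0, 0, 0]])

```text
clock: 21.07
eef_pos: [533.4, 45.9, 261.7]
tool_rot: [2.623, 1.571, 2.894]
force: [-0.5, -0.4, 1.0]
width: 76.6
```

```bash
python3 bay.py 20; python3 - <<'E'
from geo import *
for c,o in(('scene',(135,145,110,95)),('top',(265,135,95,90))):
    im=ctrl.get_image(c); cv2.imwrite(f'pics/{c}10f.png',im)
    s=6;cv2.imwrite(f'pics/{c}10.png',cv2.resize(im[o[1]:o[1]+o[3],o[0]:o[0]+o[2]],None,fx=s,fy=s,interpolation=2))
for l in ["bracket","screwdriver","rivet_jar","air_drill","wrench","mallet","channel"]:
  for c in ["top","scene"]:
    print(l,c,[(np.round(d['centre']).tolist(),round(d['conf'],2)) for d in ctrl.spot_in(l,c)[:2]])
E
```

```text
t 21.07 q [0.04, 0.44, -0.26, 1.79, 0.13, 0.93, 1.57] p [533.4  45.9 261.7] F [-0.5 -0.4  1. ] w 76.6
turn [-0.  -0.  -0.7] shift cm [  0.03 -26.51 -23.37]
bracket top [([513.0, -226.0, 17.0], 0.59), ([685.0, 322.0, 16.0], 0.5)]
bracket scene [([690.0, 314.0, 28.0], 0.96), ([533.0, -218.0, 43.0], 0.73)]
screwdriver top [([515.0, -229.0, 20.0], 0.28)]
screwdriver scene [([370.0, -1.0, 22.0], 0.51), ([811.0, -33.0, 30.0], 0.2)]
rivet_jar top [([497.0, 195.0, 12.0], 0.58), ([618.0, -24.0, 53.0], 0.42)]
rivet_jar scene [([621.0, -8.0, 50.0], 0.52)]
air_drill top [([799.0, -35.0, 34.0], 0.72), ([496.0, 196.0, 13.0], 0.24)]
air_drill scene [([808.0, -34.0, 31.0], 0.98)]
wrench top [([520.0, 410.0, 8.0], 0.81)]
wrench scene [([524.0, 410.0, 11.0], 0.88)]
mallet top [([477.0, -430.0, 25.0], 0.86)]
mallet scene [([483.0, -428.0, 28.0], 0.85)]
channel top [([738.0, -258.0, 5.0], 0.93)]
channel scene [([739.0, -260.0, 9.0], 0.79)]
```

View pics/scene10.png

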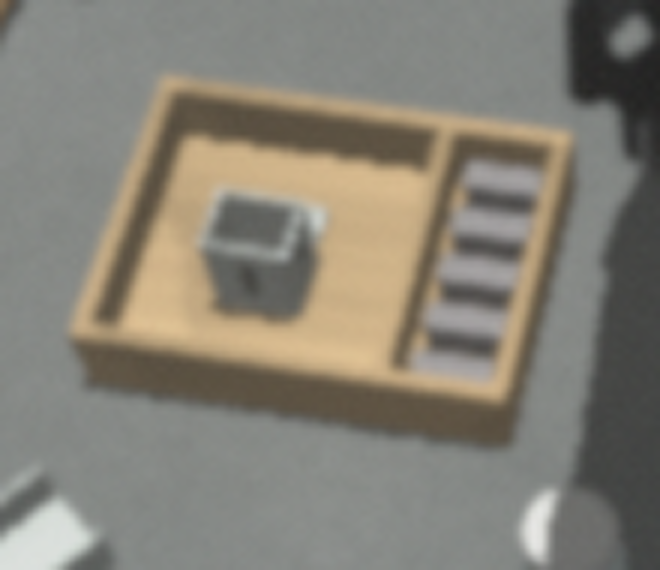

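View pics/top10f.png

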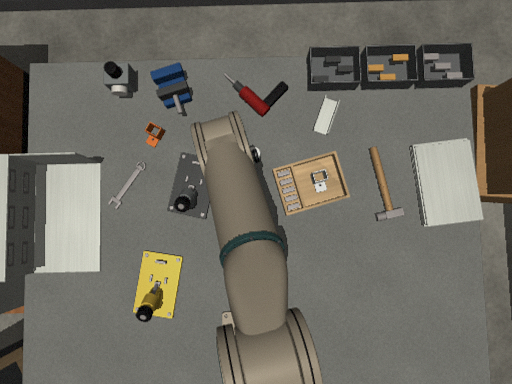

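```bash
python3 -c "
from cell import ctrl
print(ctrl.finish_job())"
```

```text
the job is handed in; nothing more can be done
None
```

The job is handed in at about 22 s of the 64 s. The clamp is fully open and the bracket stands upright in the wide bay of the wooden box.

**What I did**
- **Knob:** I gripped it along its tilted axis and turned it anticlockwise about 155° (2.70 rad) in a single grasp. The resisting torque jumped to about 0.6 N m, which I took as the hard stop. The pictures show the foot drawn well clear of the tab.
- **Bracket:** I gripped it from above at 43.5 mm opening, lifted it straight up, carried it to the box and lowered it until it touched the floor at about 13 N. I released it there with no remaining force and drew back upward.

**Last checks**
- The final scene picture shows the bracket upright on the bay floor. The scene network puts it at about (533, -218) mm, close to my target and about 15 mm from the bay's centre.
- The bystander things, the orange look-alike and the yellow fixture show no visible shift. The networks place the things within about 10 mm of where they began, most within 5 mm.
- The force on the tool was about 1 N, so the robot is touching nothing.

**What was off or unconfirmed**
- The top view missed the screwdriver because the arm hid it. It placed the jar about 17 mm from its first reading, but the jar was half hidden by the arm, and the scene view had moved by only about 6 mm.
- After the knob turn, the wrist was stuck against its joint limits. I had to unwind it with a longer detour, high over the bench, before going for the bracket.
- I could not measure the knob angle directly. It is inferred from the tool's turn, the stop torque and the foot's position, allowing for the 1–2° I backed off before opening the fingers.

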